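# Re-rack printed clamp knobs in reverse order

### The arm

A 6-joint arm with a two-finger parallel gripper is mounted at the origin on the work surface. World frame = base frame: x ahead of the robot, y to its left, z up, the work surface at z = 0. Lengths are in m, angles in rad, forces in N, time in s.
With the tool pointing down it reaches from about 0.225 to 0.875 m from the base axis. Payload 3.4 kg.
Tool frame: the origin (TCP) lies on the centre line of the jaws, within the pads' length; the fingertips stand 22 mm ahead of it and the grasp point (between the pads) lies 3 mm ahead of it; z points along the fingers, y is the direction in which the jaws open and shut (so a half turn about z gives the same grasp; the last joint's range is limited). The gripper opens to 85 mm and grips with 20 to 120 N. Pads are 22 mm wide; open, the fingers measure 114 mm over their backs; the gripper's body (76 mm by 85 mm) begins 54 mm behind the grasp point. The pads swing forward as they close: fully open they stand 13 mm farther back than shut.
Start: joints at [0.986, 0.276, 1.505, -0, 1.361, -0.121], TCP at [0.257, 0.514, 0.253] pointing down, gripper open.
Joint ranges: [-2.89, 2.89], [-0.75, 2.08], [0.22, 2.7], [-1.18, 4.32], [0.11, 2.71], [-2.7, 2.7]. Speed limits (rad/s): [2.57, 2.57, 3.14, 3.14, 3.14, 3.14].

### API

Orientations are given as a rotation vector (axis times angle).
In Python, from station import r gives the robot as it stands. The module is installed in compiled form; this text tells all that it offers.
- The arm moves only by the shell command python3 -m jog 'ROWS' [OPENING]. ROWS is JSON, a list of rows, each an object of numbers: "tx", "ty", "tz": the shift along the tool's x, y, z in cm; "rx", "ry", "rz": the turn, a rotation vector about the tool's x, y, z in degrees. A call has 1 to 10 rows; each row shifts and turns the commanded pose from where the row before left it, along the tool's axes as they then stand; what a row does not reach is not made up. A row lasts 1/12 s, in which the tool goes at most 41.7 mm and 7.16 degrees, less where a joint would pass 70% of its speed; a pose out of reach is approached as far as the arm can. A call with a gripper value outside its range is refused whole. OPENING is the finger opening in cm, from 0 to 8.54, set as the call begins (- or left out, the last holds). The fingers move at their own pace and stop on an object; the grip force is fixed at half the most. Time passes only in rows, so rows that do not move let the fingers close. It gives the time, the measured TCP pose, the force and the opening at its end, in the units of the state.
- r.state(): the state, without advancing time (a new reading comes with each control period).
- r.grab_frame(name): name is "side" or "top" or "wrist"; returns a dict with "pixels" (420x560x3 uint8, red, green, blue), "range_z" (420x560 float32, m along the optical axis (not along the pixel's ray), 0 where there is no reading), "mtx" (3x3 intrinsics, pixels), "R" (3x3) and "t" (3): a world point X has camera coordinates R X + t; the wrist camera has in their place "hand_eye" (4x4, takes a point from camera to tool coordinates, whose origin is the TCP and whose axes are the flange's). Camera axes: x right, y down, z forward; pixel columns grow to the right and rows downward; lengths in m; the calibration is good to about 2 mm. The wrist camera is an equidistant fisheye: a pixel r from the principal point sees the ray r / f radians off the axis. A picture is of the moment at which its call begins: read the wrist's pose just before it.
- r.hand_in(): hands the job in, once; it reports no verdict.
The state is a dict: "time_s": time; "joint_pos": joint angles; "qvel": joint speeds; "joint_torque": joint torques, N m; "position": TCP position; "tool_rot": TCP orientation; "wrist_force": force on the tool from outside, world axes, zero at the start; "torque": the same for the moment, N m; "grip_width": opening from 0.0 (shut) to 1.0 (fully open).
Only numpy, scipy, OpenCV 4.12 (cv2) and the standard library are available. Lean on these libraries where they do the work, as an engineer would, in place of code of your own. Each camera call takes 0.05 s, during which the arm holds its last target.

### The job

Move the four white printed clamp knobs from the grey trays on the plywood board into the assembly rack with the metal dividers, one to each pocket, in the reverse order, because assembly starts from the other end of the row: the knob that was leftmost on the board goes in the rightmost pocket, the next one in the pocket next to it, and so on (left and right as seen from the robot). Leave each knob standing upright with its foot flat on the floor of its pocket, and do not tip any of them over on the way.

Things in the scene. Friction and masses are not known exactly. Their poses are not given: they have to be found in the camera images.
- knob_fluted: Clamp knob, upright on a round black foot pad (diameter 32, 8 high) and a short black spindle (diameter 14), with a white printed head: a fluted round head of diameter 37, from 18 to 46 above the underside, with a grey disc on top. Origin: centre of the underside of the foot; z up. Loose, about 60 g.
- knob_wing: Clamp knob, upright on a round black foot pad (diameter 32, 8 high) and a short black spindle (diameter 14), with a white printed head: a flat wing (bar) head 46 long along its own x, 16 thick along its own y, from 18 to 46 above the underside (its boss to 49). At the start its x lies within 0.4 rad of the row. Origin: centre of the underside of the foot; z up. Loose, about 60 g.
- knob_slim: Clamp knob, upright on a round black foot pad (diameter 32, 8 high) and a short black spindle (diameter 14), with a white printed head: a slim smooth round head of diameter 22, from 18 to 56 above the underside. Origin: centre of the underside of the foot; z up. Loose, about 60 g.
- knob_square: Clamp knob, upright on a round black foot pad (diameter 32, 8 high) and a short black spindle (diameter 14), with a white printed head: a square head 30 x 30 (faces along its own x and y), from 18 to 46 above the underside; turned up to 0.4 rad from the row at the start. Origin: centre of the underside of the foot; z up. Loose, about 60 g.
- drying_board: Rack the knobs start on: a fixed plywood board 76 (its x) x 262 (its y) x 6 thick with four grey trays in a row along its y, at y = -90, -30, 30, 90 from its origin, one knob in each. Origin: centre of its underside, on the table. Its y points to the robot's left within 0.3 rad. It may be on the robot's left or right.
- kit_rack: Rack to fill: fixed, brown wooden floor, bare metal walls, 64 (its x) x 246 (its y), 18 high, empty at the start, beside the board. Four open pockets in a row, centred at x = 0, y = -90, -30, 30, 90 from its origin, each 58 (x) x 57 (y) inside, floor 10 above the origin, walls 3 thick, rising 8 above the floor. Origin: centre of its underside, on the table. Its y points to the robot's left within 0.3 rad.
- tray_fluted: Fixed grey tray on the plywood board, in which the fluted knob stands at the start (the trays are alike; it marks that knob's starting place). 58 x 58 outside, 54 x 54 inside, floor 4 thick, walls 2 thick and rising 8 above the floor. Origin: centre of its underside, 6 above the table; the knob's foot stands 4 above that origin.
- tray_wing: Fixed grey tray on the plywood board, in which the wing knob stands at the start (the trays are alike; it marks that knob's starting place). 58 x 58 outside, 54 x 54 inside, floor 4 thick, walls 2 thick and rising 8 above the floor. Origin: centre of its underside, 6 above the table; the knob's foot stands 4 above that origin.
- tray_slim: Fixed grey tray on the plywood board, in which the slim knob stands at the start (the trays are alike; it marks that knob's starting place). 58 x 58 outside, 54 x 54 inside, floor 4 thick, walls 2 thick and rising 8 above the floor. Origin: centre of its underside, 6 above the table; the knob's foot stands 4 above that origin.
- tray_square: Fixed grey tray on the plywood board, in which the square knob stands at the start (the trays are alike; it marks that knob's starting place). 58 x 58 outside, 54 x 54 inside, floor 4 thick, walls 2 thick and rising 8 above the floor. Origin: centre of its underside, 6 above the table; the knob's foot stands 4 above that origin.
There are look-alikes about, which are no part of the job. What is shaped like the knob_slim but green or red is not meant.

How it is judged:
At the end, for the whole second after the job is handed in: Each knob stands in the rack pocket mirroring its start (y on the board, -y in the rack): underside 6 to 14.5 mm above the rack's underside, within 15 mm (rack x) and 14 mm (rack y) of the pocket's centre, tilted less than 0.15 rad, released, at rest (((y of tray_fluted in the frame of drying_board between -0.1 and -0.08 m and y of knob_fluted in the frame of kit_rack between 0.076 and 0.104 m) or (y of tray_fluted in the frame of drying_board between -0.04 and -0.02 m and y of knob_fluted in the frame of kit_rack between 0.016 and 0.044 m) or (y of tray_fluted in the frame of drying_board between 0.02 and 0.04 m and y of knob_fluted in the frame of kit_rack between -0.044 and -0.016 m) or (y of tray_fluted in the frame of drying_board between 0.08 and 0.1 m and y of knob_fluted in the frame of kit_rack between -0.104 and -0.076 m)) and x of knob_fluted in the frame of kit_rack between -0.015 and 0.015 m and z of knob_fluted in the frame of kit_rack between 0.006 and 0.0145 m and angle between each of knob_fluted, knob_wing, knob_slim, knob_square's own z axis and vertical below 0.15 rad and linear speed of each of knob_fluted, knob_wing, knob_slim, knob_square below 0.02 m/s and angular speed of each of knob_fluted, knob_wing, knob_slim, knob_square below 0.2 rad/s and contact force between each of knob_fluted, knob_wing, knob_slim, knob_square and the fingers below 0.1 N and ((y of tray_wing in the frame of drying_board between -0.1 and -0.08 m and y of knob_wing in the frame of kit_rack between 0.076 and 0.104 m) or (y of tray_wing in the frame of drying_board between -0.04 and -0.02 m and y of knob_wing in the frame of kit_rack between 0.016 and 0.044 m) or (y of tray_wing in the frame of drying_board between 0.02 and 0.04 m and y of knob_wing in the frame of kit_rack between -0.044 and -0.016 m) or (y of tray_wing in the frame of drying_board between 0.08 and 0.1 m and y of knob_wing in the frame of kit_rack between -0.104 and -0.076 m)) and x of knob_wing in the frame of kit_rack between -0.015 and 0.015 m and z of knob_wing in the frame of kit_rack between 0.006 and 0.0145 m and ((y of tray_slim in the frame of drying_board between -0.1 and -0.08 m and y of knob_slim in the frame of kit_rack between 0.076 and 0.104 m) or (y of tray_slim in the frame of drying_board between -0.04 and -0.02 m and y of knob_slim in the frame of kit_rack between 0.016 and 0.044 m) or (y of tray_slim in the frame of drying_board between 0.02 and 0.04 m and y of knob_slim in the frame of kit_rack between -0.044 and -0.016 m) or (y of tray_slim in the frame of drying_board between 0.08 and 0.1 m and y of knob_slim in the frame of kit_rack between -0.104 and -0.076 m)) and x of knob_slim in the frame of kit_rack between -0.015 and 0.015 m and z of knob_slim in the frame of kit_rack between 0.006 and 0.0145 m and ((y of tray_square in the frame of drying_board between -0.1 and -0.08 m and y of knob_square in the frame of kit_rack between 0.076 and 0.104 m) or (y of tray_square in the frame of drying_board between -0.04 and -0.02 m and y of knob_square in the frame of kit_rack between 0.016 and 0.044 m) or (y of tray_square in the frame of drying_board between 0.02 and 0.04 m and y of knob_square in the frame of kit_rack between -0.044 and -0.016 m) or (y of tray_square in the frame of drying_board between 0.08 and 0.1 m and y of knob_square in the frame of kit_rack between -0.104 and -0.076 m)) and x of knob_square in the frame of kit_rack between -0.015 and 0.015 m and z of knob_square in the frame of kit_rack between 0.006 and 0.0145 m); the robot touches nothing.
It fails at once if the fluted knob is laid over or tipped by more than about 50 degrees (angle between knob_fluted's own z axis and vertical above 0.9 rad).
It fails at once if the wing knob is laid over or tipped by more than about 50 degrees (angle between knob_wing's own z axis and vertical above 0.9 rad).
It fails at once if the slim knob is laid over or tipped by more than about 50 degrees (angle between knob_slim's own z axis and vertical above 0.9 rad).
It fails at once if the square knob is laid over or tipped by more than about 50 degrees (angle between knob_square's own z axis and vertical above 0.9 rad).
It also fails if it takes over 122 s, if anything falls off the work surface, if the arm or the gripper's body presses on something with over 40 N, if the wrist force passes 120 N, or if a joint passes its speed limit or range.

## Working session

There is one attempt and no reset: what is moved stays moved. The work goes in short steps, Python scripts to look and compute and a shell command to move; the robot and the scene stay as the last step left them, time stands still between calls to the robot, and variables do not carry over. Pictures are saved under pics/ and viewed, and the job is handed in when it is done.

```bash
mkdir -p pics; python3 - <<'E'
from station import r
import cv2,numpy as np
print(r.state())
for n in("top","side","wrist"):
    f=r.grab_frame(n)
    cv2.imwrite(f"pics/{n}0.png",f["pixels"][:,:,::-1])
    np.savez(f"pics/{n}0.npz",**f)
    print(n,{k:np.round(v,3).tolist() for k,v in f.items() if k not in("pixels","range_z")})
E
```

```text
{'time_s': 0.0, 'joint_pos': array([ 9.86006464e-01,  2.76577848e-01,  1.50614199e+00,  8.98301746e-06,
        1.36070961e+00, -1.20987335e-01]), 'qvel': array([ 0.00134951, -0.00131887, -0.00093457, -0.00131239,  0.0022435 ,
       -0.00076619]), 'joint_torque': array([-9.58075107e-04, -4.16783559e+01, -2.45804054e+01, -3.49998372e-04,
        1.14454975e-02, -1.58709408e-06]), 'position': array([0.25694626, 0.51383985, 0.25244593]), 'tool_rot': array([-7.21881738e-01, -3.05686831e+00,  2.70210638e-03]), 'wrist_force': array([-0.11053946, -0.07234714,  0.30890075]), 'torque': array([-0.0364901 , -0.02808018,  0.0210849 ]), 'grip_width': 1.0053922962300776}
top {'mtx': [[536.431, 0.0, 283.967], [0.0, 536.431, 207.556], [0.0, 0.0, 1.0]], 'R': [[0.013, -1.0, 0.024], [-0.984, -0.017, -0.177], [0.177, -0.021, -0.984]], 't': [-0.027, 0.504, 1.004]}
side {'mtx': [[436.139, 0.0, 272.537], [0.0, 436.139, 200.682], [0.0, 0.0, 1.0]], 'R': [[-0.759, -0.651, -0.018], [-0.413, 0.502, -0.76], [0.504, -0.569, -0.649]], 't': [0.401, 0.235, 0.55]}
wrist {'mtx': [[325.192, 0.0, 276.841], [0.0, 325.192, 206.497], [0.0, 0.0, 1.0]], 'hand_eye': [[0.001, -0.963, -0.269, 0.067], [1.0, 0.001, 0.0, 0.0], [-0.0, -0.269, 0.963, -0.121], [0.0, 0.0, 0.0, 1.0]]}
```

View pics/top0.png

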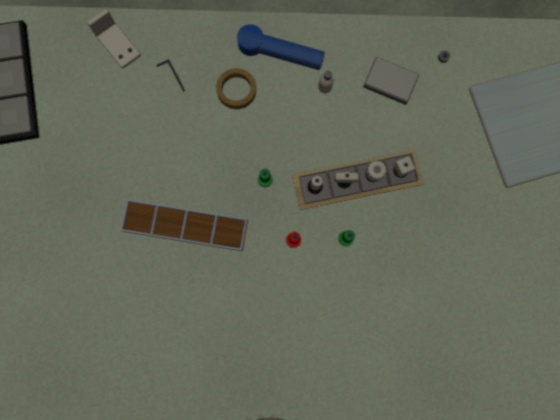

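View pics/side0.png

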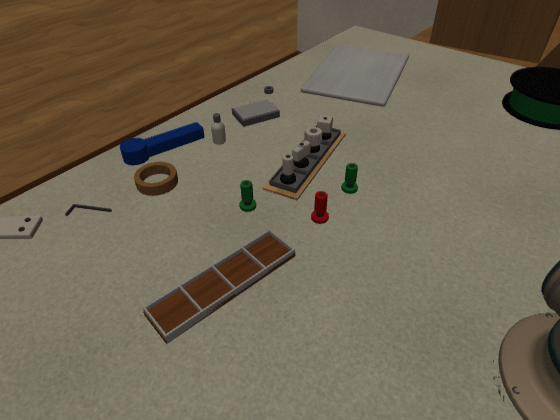

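View pics/wrist0.png

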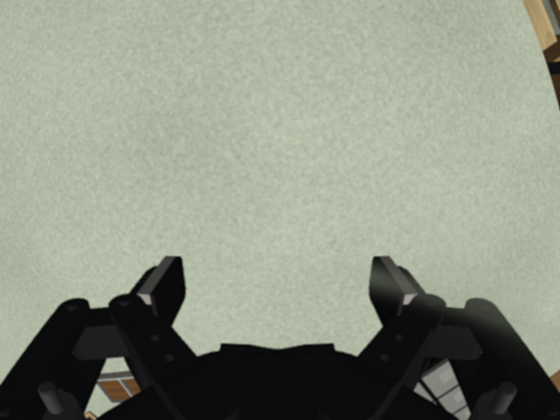

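The top view shows the rack (left, centre about (185,225)) and the board (right, about (358,180)). From left to right the knobs are slim (316,183), wing (346,178), fluted (376,171) and square (404,166). The look-alikes are green at (265,178) and (347,238), and red at (293,240). Next I measure them with the depth image.

```bash
cat > h.py <<'E'
import numpy as np,cv2
def cloud(f):
    K=f["mtx"];z=f["range_z"];v,u=np.mgrid[:z.shape[0],:z.shape[1]]
    P=np.stack([(u-K[0,2])/K[0,0]*z,(v-K[1,2])/K[1,1]*z,z],-1)
    W=(P-f["t"])@f["R"]   # R^T (P-t)
    W[z==0]=np.nan
    return W
def proj(f,X):
    c=np.asarray(X)@f["R"].T+f["t"]; return (c[...,:2]/c[...,2:])*[f["mtx"][0,0],f["mtx"][1,1]]+[f["mtx"][0,2],f["mtx"][1,2]]
E
python3 - <<'E'
from h import *
f=dict(np.load("pics/top0.npz")); W=cloud(f)
print("table z",np.nanmedian(W[300:350,200:400,2]), np.nanmedian(W[240:260,150:250,2]))
g=dict(np.load("pics/side0.npz")); Wg=cloud(g); print("side table z",np.nanmedian(Wg[300:350,300:400,2]))
for nm,WW in(("top",W),("side",Wg)):
  for lab,(x0,x1,y0,y1,zl,zh) in {"board knobs":(.4,.7,-.35,.02,.035,.09),"board":(.4,.7,-.35,0.05,.004,.03),"rack":(.3,.6,.03,.4,.004,.035)}.items():
    m=(WW[...,0]>x0)&(WW[...,0]<x1)&(WW[...,1]>y0)&(WW[...,1]<y1)&(WW[...,2]>zl)&(WW[...,2]<zh)
    n,L,S,C=cv2.connectedComponentsWithStats(m.astype(np.uint8))
    for i in range(1,n):
        if S[i,4]>15:
            p=WW[L==i]; rc=cv2.minAreaRect((p[:,:2]*1000).astype(np.float32))
            print(nm,lab,S[i],"mean",p.mean(0).round(4),"zmax",p[:,2].max().round(4),"rect",np.round(rc[0],1),np.round(rc[1],1),round(rc[2],1))
p=f["pixels"][110:260,100:440]; cv2.imwrite("pics/crop.png",cv2.resize(p[:,:,::-1][:,:],None,fx=2.3,fy=2.3,interpolation=cv2.INTER_CUBIC))
p=f["pixels"][140:215,285:430]; cv2.imwrite("pics/crop2.png",cv2.resize(np.clip(p[:,:,::-1]*1.5,0,255).astype(np.uint8),None,fx=5.5,fy=5.5,interpolation=cv2.INTER_CUBIC))
E
```

```text
table z 0.000493006406484701 0.0011384737959355502
side table z 9.566779069132827e-05
top board knobs [394 156  21  20 275] mean [ 0.5912 -0.2548  0.0535] zmax 0.062 rect [ 592.9 -256.2] [30.3 31.2] 24.7
top board knobs [365 161  21  20 304] mean [ 0.5805 -0.1976  0.0541] zmax 0.0611 rect [ 581.9 -198.7] [35.8 36.7] 0.5
top board knobs [265 169   5  12  49] mean [0.5682 0.0159 0.0545] zmax 0.0609 rect [569.3  15.3] [19.5  7.9] 0.4
top board knobs [334 172  24  11 229] mean [ 0.5668 -0.1389  0.0536] zmax 0.0614 rect [ 568.4 -139.4] [17.1 45.4] 0.2
top board knobs [310 176  12  13 125] mean [ 0.553  -0.0795  0.0616] zmax 0.0709 rect [554.4 -79.6] [19.6 20.2] 4.0
top board knobs [342 230  13  12 118] mean [ 0.4503 -0.1427  0.0538] zmax 0.0606 rect [ 451.1 -143.7] [20.4 21. ] 47.0
top board knobs [288 232  12  12 109] mean [ 0.4451 -0.0382  0.0545] zmax 0.0614 rect [445.7 -38.1] [20.6 19.5] 88.1
top board [ 291  150  132   61 3397] mean [ 0.5691 -0.1618  0.0109] zmax 0.0296 rect [ 574.9 -170.7] [ 78.1 267.6] 12.9
top board [257 175  16  13  93] mean [0.5631 0.0207 0.0102] zmax 0.0292 rec
[... 1034 characters left out ...]
 [ 576.1 -168.4] [ 77.4 263.2] 12.9
side board [341 178  17  15 169] mean [ 0.4499 -0.1384  0.0128] zmax 0.0296 rect [ 451.7 -141.1] [30.7 27.1] 35.3
side board [239 195  17  16 186] mean [0.5677 0.0261 0.0128] zmax 0.0299 rect [569.9  24.1] [30.6 27.7] 47.0
side board [311 206  18  17 199] mean [ 0.4449 -0.0333  0.0125] zmax 0.0296 rect [446.8 -35.7] [31.4 27.7] 29.3
side rack [242 194   5   8  27] mean [0.5703 0.0314 0.0281] zmax 0.0349 rect [570.4  31.5] [ 2.9 10.9] 86.4
side rack [239 203  11   8  42] mean [0.5703 0.0336 0.0071] zmax 0.0096 rect [571.4  33.9] [26.7  7. ] 0.3
side rack [ 143  229  152  114 6046] mean [0.4744 0.1912 0.0116] zmax 0.0208 rect [473.6 180.8] [245.5  67.1] 81.6
```

View pics/crop2.png

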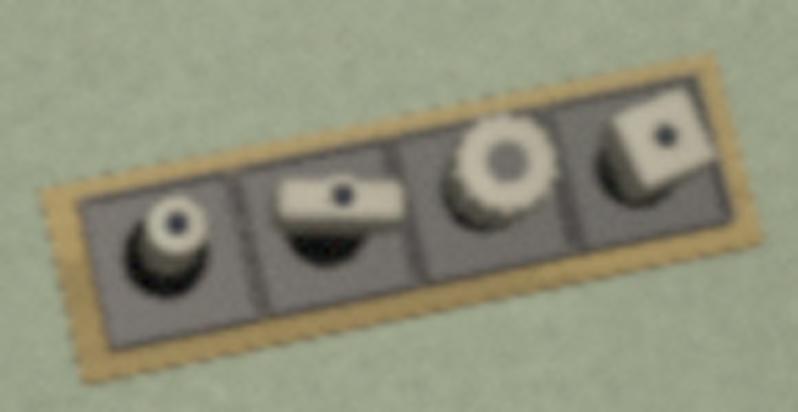

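Positions agree with the given geometry: the knobs are about 60 mm apart and their tops are at about 0.056 and 0.066. The board is yawed about +12.9° and the rack about −8.8°. Next I write a motion helper and refine the rack fit.

```bash
cat >> h.py <<'E'
from scipy.spatial.transform import Rotation as Ro
def goal(th):
    t=np.radians(th); y=np.array([np.cos(t),np.sin(t),0]);z=np.array([0,0,-1.]);x=np.cross(y,z)
    return Ro.from_matrix(np.stack([x,y,z],1))
def plan(s,xyz,th):
    R0=Ro.from_rotvec(s["tool_rot"]);G=goal(th)
    dr=np.degrees((R0.inv()*G).as_rotvec()); d=np.array(xyz)-s["position"]
    yv=R0.as_matrix()[:,1]
    print("now",s["time_s"],s["position"].round(4),"th",np.degrees(np.arctan2(yv[1],yv[0])).round(2),"grip",round(s["grip_width"],3),"F",s["wrist_force"].round(1))
    print("  turn deg",dr.round(2)," then shift cm",(G.inv().apply(d)*100).round(2)," |shift before turn",(R0.inv().apply(d)*100).round(2))
E
python3 - <<'E'
from h import *
from station import r
from scipy.optimize import least_squares
f=dict(np.load("pics/top0.npz")); g=dict(np.load("pics/side0.npz"))
# rack fit: points of depth above table in rack region -> robust: outline trimmed by max z
for nm,ff in(("top",f),("side",g)):
    W=cloud(ff)
    m=(W[...,0]>.38)&(W[...,0]<.56)&(W[...,1]>.03)&(W[...,1]<.33)
    hsv=cv2.cvtColor(ff["pixels"],cv2.COLOR_RGB2HSV)
    # brown floor pixels
    b=m&(hsv[...,0]<20)&(hsv[...,1]>100)
    n,L,S,C=cv2.connectedComponentsWithStats(b.astype(np.uint8))
    cs=[]
    for i in range(1,n):
        if S[i,4]>100:
            p=W[L==i]; 
            # back-project colour pixels on plane z=.010
            v,u=np.nonzero(L==i); K=ff["mtx"]; ray=np.stack([(u-K[0,2])/K[0,0],(v-K[1,2])/K[1,1],np.ones(len(u))],1)@ff["R"]; c=-ff["R"].T@ff["t"]
            q=c+ray*((.010-c[2])/ray[:,2])[:,None]
            rc=cv2.minAreaRect((q[:,:2]*1000).astype(np.float32))
            print(nm,S[i,4],"z",np.median(p[:,2]).round(4),np.round(rc[0],1),np.round(rc[1],1),round(rc[2],1)); cs.append(rc[0])
    cs=np.array(cs); 
    if len(cs)==4: d=cs[np.argmax(cs[:,1])]-cs[np.argmin(cs[:,1])]; print("mean",cs.mean(0),"yaw",np.degrees(np.arctan2(-d[0],d[1])),"len",np.hypot(*d))
plan(r.state(),(.570,-.085,.25),13)
E
```

```text
top 702 z 0.0105 [486.7 270.3] [52.2 54.3] 81.4
top 705 z 0.0103 [477.7 210.7] [52.2 54.3] 81.4
top 702 z 0.0104 [468.9 150.8] [52.4 54.3] 81.4
top 708 z 0.0105 [460.   91.1] [52.8 54.2] 81.6
mean [473.33428192 180.72099113] yaw -8.481452724622866 len 181.19203471214303
side 726 z 0.01 [463.1  88.7] [52.8 53.4] 82.7
side 833 z 0.01 [472.  148.6] [54.1 52.5] 81.5
side 216 z 0.0038 [433.2 148.6] [164.7   5.1] 81.7
side 982 z 0.0099 [480.8 208.3] [54.9 53.3] 81.7
side 1125 z 0.0099 [489.6 267.9] [55.3 53.2] 81.6
now 0.15 [0.257  0.514  0.2527] th 63.43 grip 0.999 F [-0.6  0.2 -0.4]
  turn deg [-8.000e-02  2.000e-02  5.043e+01]  then shift cm [-65.4   17.02   0.27]  |shift before turn [-54.79 -39.57   0.31]
```

Both cameras put the pockets within about 3 mm of each other, well inside tolerance. Next I go above the board for a wrist look.

```bash
python3 -m jog '[{"rz":6.3},{"rz":6.3},{"rz":6.3},{"rz":6.3},{"rz":6.3},{"rz":6.3},{"rz":6.3},{"rz":6.3}]'
python3 -m jog '[{"tx":-3.2,"ty":0.85},{"tx":-3.2,"ty":0.85},{"tx":-3.2,"ty":0.85},{"tx":-3.2,"ty":0.85},{"tx":-3.2,"ty":0.85},{"tx":-3.2,"ty":0.85},{"tx":-3.2,"ty":0.85},{"tx":-3.2,"ty":0.85},{"tx":-3.2,"ty":0.85},{"tx":-3.2,"ty":0.85}]'
python3 -m jog '[{"tx":-3.2,"ty":0.85},{"tx":-3.2,"ty":0.85},{"tx":-3.2,"ty":0.85},{"tx":-3.2,"ty":0.85},{"tx":-3.2,"ty":0.85},{"tx":-3.2,"ty":0.85},{"tx":-3.2,"ty":0.85},{"tx":-3.2,"ty":0.85},{},{}]'
python3 - <<'E'
from h import *
from station import r
s=r.state();plan(s,(.555,-.080,.12),13)
w=r.grab_frame("wrist");cv2.imwrite("pics/w1.png",w["pixels"][:,:,::-1]);np.savez("pics/w1.npz",pos=s["position"],rot=s["tool_rot"],**w)
E
```

```text
now 0.15 [0.257  0.514  0.2527] th 63.43 grip 0.999 F [-0.6  0.2 -0.4]
  turn deg [-8.000e-02  2.000e-02  5.043e+01]  then shift cm [-64.58  15.67  13.27]  |shift before turn [-53.22 -39.77  13.31]$[0]: bad value
$[0]: bad value
$[0]: bad value
```

View pics/w1.png

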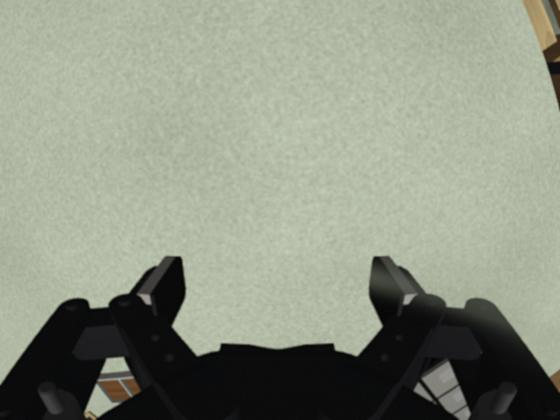

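The jog refused the rows, so I'll try one with all six keys.

```bash
python3 -m jog '[{"tx":0,"ty":0,"tz":0,"rx":0,"ry":0,"rz":6.3}]'; python3 -m jog --help | head -20
```

```text
time_s: 0.28
position: [0.2571, 0.5141, 0.2529]
tool_rot: [-0.891, -3.012, 0.001]
wrist_force: [-0.5, 0.4, 0.8]
grip_width: 1.002invalid input: not JSON, or not a number
```

All six keys are required. Continuing.

```bash
python3 -m jog '[{"tx":0,"ty":0,"tz":0,"rx":0,"ry":0,"rz":6.3},{"tx":0,"ty":0,"tz":0,"rx":0,"ry":0,"rz":6.3},{"tx":0,"ty":0,"tz":0,"rx":0,"ry":0,"rz":6.3},{"tx":0,"ty":0,"tz":0,"rx":0,"ry":0,"rz":6.3},{"tx":0,"ty":0,"tz":0,"rx":0,"ry":0,"rz":6.3},{"tx":0,"ty":0,"tz":0,"rx":0,"ry":0,"rz":6.3},{"tx":0,"ty":0,"tz":0,"rx":0,"ry":0,"rz":6.3}]'
python3 -m jog '[{"tx":-3.2,"ty":0.85,"tz":0,"rx":0,"ry":0,"rz":0},{"tx":-3.2,"ty":0.85,"tz":0,"rx":0,"ry":0,"rz":0},{"tx":-3.2,"ty":0.85,"tz":0,"rx":0,"ry":0,"rz":0},{"tx":-3.2,"ty":0.85,"tz":0,"rx":0,"ry":0,"rz":0},{"tx":-3.2,"ty":0.85,"tz":0,"rx":0,"ry":0,"rz":0},{"tx":-3.2,"ty":0.85,"tz":0,"rx":0,"ry":0,"rz":0},{"tx":-3.2,"ty":0.85,"tz":0,"rx":0,"ry":0,"rz":0},{"tx":-3.2,"ty":0.85,"tz":0,"rx":0,"ry":0,"rz":0},{"tx":-3.2,"ty":0.85,"tz":0,"rx":0,"ry":0,"rz":0},{"tx":-3.2,"ty":0.85,"tz":0,"rx":0,"ry":0,"rz":0}]'
python3 -m jog '[{"tx":-3.2,"ty":0.85,"tz":0,"rx":0,"ry":0,"rz":0},{"tx":-3.2,"ty":0.85,"tz":0,"rx":0,"ry":0,"rz":0},{"tx":-3.2,"ty":0.85,"tz":0,"rx":0,"ry":0,"rz":0},{"tx":-3.2,"ty":0.85,"tz":0,"rx":0,"ry":0,"rz":0},{"tx":-3.2,"ty":0.85,"tz":0,"rx":0,"ry":0,"rz":0},{"tx":-3.2,"ty":0.85,"tz":0,"rx":0,"ry":0,"rz":0},{"tx":-3.2,"ty":0.85,"tz":0,"rx":0,"ry":0,"rz":0},{"tx":-1,"ty":0.85,"tz":0,"rx":0,"ry":0,"rz":0},{"tx":0,"ty":0,"tz":0,"rx":0,"ry":0,"rz":0},{"tx":0,"ty":0,"tz":0,"rx":0,"ry":0,"rz":0}]'
python3 - <<'E'
from h import *
from station import r
s=r.state();plan(s,(.555,-.080,.12),13)
w=r.grab_frame("wrist");cv2.imwrite("pics/w1.png",w["pixels"][:,:,::-1]);np.savez("pics/w1.npz",pos=s["position"],rot=s["tool_rot"],**w)
E
```

```text
time_s: 0.87
position: [0.2572, 0.5142, 0.2531]
tool_rot: [1.962, 2.454, -0.001]
wrist_force: [1.0, -0.7, -0.4]
grip_width: 1.001
time_s: 1.7
position: [0.4125, 0.2202, 0.2533]
tool_rot: [1.955, 2.459, 0.0]
wrist_force: [1.1, 0.6, 0.2]
grip_width: 0.999
time_s: 2.53
position: [0.5311, 0.0092, 0.2528]
tool_rot: [-1.955, -2.456, -0.0]
wrist_force: [-0.0, 1.5, 0.7]
grip_width: 0.994
now 2.5333 [0.5311 0.0092 0.2528] th 12.96 grip 0.994 F [-0.   1.5  0.7]
  turn deg [-0.07 -0.09 -0.04]  then shift cm [-9.23  0.33 13.28]  |shift before turn [-9.24  0.35 13.27]
```

View pics/w1.png

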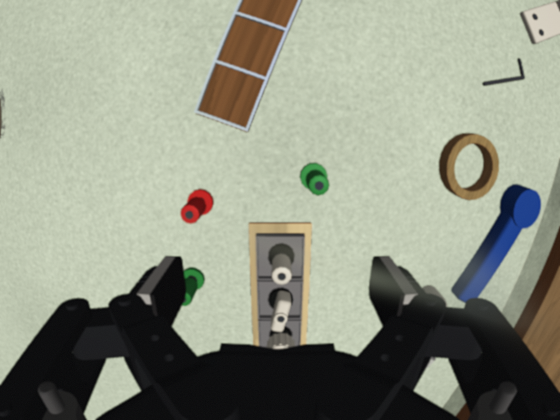

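The wrist view shows the slim head at (281,272), the wing at (280,315) and the rack at the top (200–290, 0–130). I'll cross-check positions with the wrist depth.

```bash
cat >> h.py <<'E'
def wcloud(w):
    K=w["mtx"];z=w["range_z"];v,u=np.mgrid[:z.shape[0],:z.shape[1]]
    a=(u-K[0,2])/K[0,0];b=(v-K[1,2])/K[1,1];th=np.hypot(a,b);k=np.where(th>1e-6,np.tan(th)/np.maximum(th,1e-9),1)
    P=np.stack([a*k*z,b*k*z,z],-1); H=w["hand_eye"]; T=P@H[:3,:3].T+H[:3,3]
    W=T@Ro.from_rotvec(w["rot"]).as_matrix().T+w["pos"]; W[z==0]=np.nan
    return W
def blobs(W,x0,x1,y0,y1,zl,zh,mn=30):
    m=(W[...,0]>x0)&(W[...,0]<x1)&(W[...,1]>y0)&(W[...,1]<y1)&(W[...,2]>zl)&(W[...,2]<zh)
    n,L,S,C=cv2.connectedComponentsWithStats(m.astype(np.uint8))
    for i in range(1,n):
        if S[i,4]>mn:
            p=W[L==i]; rc=cv2.minAreaRect((p[:,:2]*1000).astype(np.float32))
            print(S[i],"mean",p.mean(0).round(4),"z",p[:,2].min().round(4),p[:,2].max().round(4),"rect",np.round(rc[0],1),np.round(rc[1],1),round(rc[2],1))
E
python3 - <<'E'
from h import *
w=dict(np.load("pics/w1.npz"));W=wcloud(w)
print("table",np.nanmedian(W[20:100,50:150,2]))
print("slim/wing");blobs(W,.5,.62,-.3,.0,.04,.09)
print("slim top");blobs(W,.5,.62,-.3,.0,.061,.09,5)
print("wing top");blobs(W,.5,.62,-.3,.0-.1,.051,.09,5)
print("red/green");blobs(W,.4,.62,-.3,.1,.04,.06)
hsv=cv2.cvtColor(w["pixels"],cv2.COLOR_RGB2HSV)
m=(hsv[...,0]<20)&(hsv[...,1]>110)&(W[...,1]>.05)&(W[...,1]<.33)&(W[...,0]>.38)&(W[...,0]<.56)
n,L,S,C=cv2.connectedComponentsWithStats(m.astype(np.uint8))
for i in range(1,n):
    if S[i,4]>200:
        p=W[L==i];rc=cv2.minAreaRect((p[:,:2]*1000).astype(np.float32));print("floor",np.median(p[:,2]).round(4),np.round(rc[0],1),np.round(rc[1],1),rc[2])
for nm,g in (("top",dict(np.load("pics/top0.npz"))),("side",dict(np.load("pics/side0.npz")))):
    print(nm);blobs(cloud(g),.5,.65,-.3,.0,.052,.09,5)
E
```

```text
table 0.0004050003324234941
slim/wing
[271 257  21  27 465] mean [ 0.5562 -0.0778  0.061 ] z 0.0401 0.0684 rect [557.1 -80.7] [21.5 20.8] 0.3
[271 294  20  38 527] mean [ 0.5694 -0.1359  0.0542] z 0.0401 0.0602 rect [ 570.4 -140.6] [47.1 16.9] 89.9
[267 337  28  12 215] mean [ 0.5811 -0.186   0.0486] z 0.0401 0.0578 rect [ 582.1 -188.4] [34.9 14.7] 13.3
slim top
[271 265  21  19 317] mean [ 0.5568 -0.0798  0.0657] z 0.0611 0.0684 rect [557.1 -80.7] [21.5 20.6] 3.6
wing top
[271 299  20  33 437] mean [ 0.57   -0.1379  0.056 ] z 0.0511 0.0602 rect [ 570.5 -140.7] [46.9 16.7] 89.8
[270 343  21   6  77] mean [ 0.5808 -0.1853  0.0544] z 0.0513 0.0578 rect [ 580.5 -185.3] [25.2  8. ] 15.0
red/green
[307 172  23  24 404] mean [0.5708 0.0216 0.0547] z 0.0402 0.0586 rect [571.7  20.6] [21.3 21. ] 25.9
[180 201  23  23 397] mean [ 0.4499 -0.0375  0.0541] z 0.0404 0.0586 rect [448.6 -39.2] [21.9 20.7] 1.1
[271 257  21  16 139] mean [ 0.555  -0.0736  0.0503] z 0.0401 0.0599 rect [555.2 -75.9] [22.2 11.5] 19.3
[182 285  12  21 146] mean [ 0.4594 -0.1417  0.0519] z 0.0402 0.0581 rect [ 459.1 -144.
[... 554 characters left out ...]
  0.0562] z 0.0521 0.0611 rect [ 582.8 -199.9] [36.1 34.6] 9.4
[335 172  23   9 176] mean [ 0.568  -0.1394  0.0561] z 0.0521 0.0614 rect [ 568.2 -139.8] [16.8 43.8] 0.2
[311 176  11  12 106] mean [ 0.5538 -0.0799  0.0648] z 0.0521 0.0709 rect [554.5 -80.1] [19.6 19.3] 4.0
side
[317 115  16   9 108] mean [ 0.5935 -0.2536  0.0556] z 0.0523 0.0583 rect [ 594.6 -254.7] [29.7 31.5] 24.2
[305 127  17  10 138] mean [ 0.5828 -0.1963  0.0557] z 0.052 0.0582 rect [ 583.2 -196.8] [33.9 34.1] 35.8
[292 140  19  13 115] mean [ 0.5685 -0.1369  0.0558] z 0.052 0.0614 rect [ 570.  -138.9] [17.2 46.3] 2.2
[282 154  12  12 120] mean [ 0.5543 -0.0764  0.0618] z 0.0521 0.0698 rect [555.9 -78.5] [21.1 20.2] 56.2
```

The three cameras agree within 2–3 mm. Slim is at (.556,−.080), wing at (.5695,−.140) with its bar along world y, fluted at (.583,−.1985) and square at (.5935,−.256) turned about 24°. I start with slim.

```bash
python3 -m jog '[{"tx":-1.85,"ty":0.08,"tz":2.6,"rx":0,"ry":0,"rz":0},{"tx":-1.85,"ty":0.08,"tz":2.6,"rx":0,"ry":0,"rz":0},{"tx":-1.85,"ty":0.08,"tz":2.6,"rx":0,"ry":0,"rz":0},{"tx":-1.85,"ty":0.08,"tz":2.6,"rx":0,"ry":0,"rz":0},{"tx":-1.85,"ty":0.08,"tz":2.6,"rx":0,"ry":0,"rz":0},{"tx":0,"ty":0,"tz":0,"rx":0,"ry":0,"rz":0},{"tx":0,"ty":0,"tz":0,"rx":0,"ry":0,"rz":0},{"tx":0,"ty":0,"tz":0,"rx":0,"ry":0,"rz":0}]' 6.0
python3 - <<'E'
from h import *
from station import r
s=r.state();plan(s,(.556,-.080,.053),13)
w=r.grab_frame("wrist");cv2.imwrite("pics/w2.png",w["pixels"][:,:,::-1]);w.update(pos=s["position"],rot=s["tool_rot"]);W=wcloud(w)
blobs(W,.5,.62,-.3,.0,.06,.07,5);blobs(W,.5,.62,-.3,.0,.05,.0615,5)
E
```

```text
time_s: 3.25
position: [0.5559, -0.0787, 0.1242]
tool_rot: [1.954, 2.46, 0.002]
wrist_force: [-0.1, -0.5, 0.3]
grip_width: 0.704
now 3.25 [ 0.5559 -0.0787  0.1242] th 13.09 grip 0.704 F [-0.1 -0.5  0.3]
  turn deg [ 0.05 -0.03  0.09]  then shift cm [-0.13 -0.02  7.12]  |shift before turn [-0.13 -0.03  7.12]
[ 259  221   36   36 1007] mean [ 0.557  -0.0803  0.0658] z 0.0601 0.0686 rect [557.3 -81.4] [20.9 21.2] 65.4
[260 216  35  20 185] mean [ 0.5558 -0.0732  0.0559] z 0.05 0.0614 rect [556.8 -74.8] [21.2  8.3] 4.3
[ 260  284   34   56 1232] mean [ 0.57   -0.1374  0.0559] z 0.05 0.0604 rect [ 570.6 -140.2] [16.5 45.9] 0.7
```

View pics/w2.png

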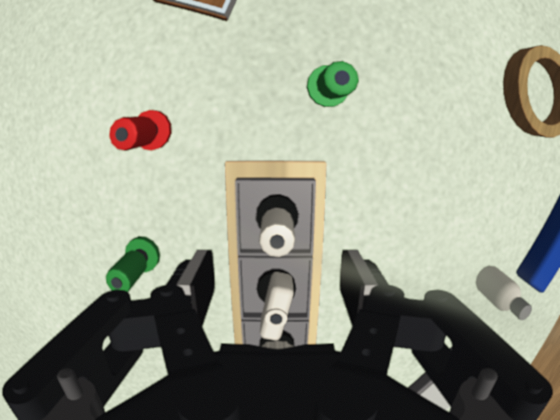

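The slim head at (277,240) is centred between the jaws. I descend and close on it.

```bash
python3 -m jog '[{"tx":-0.05,"ty":0.01,"tz":1.8,"rx":0,"ry":0,"rz":0},{"tx":-0.05,"ty":0.01,"tz":1.8,"rx":0,"ry":0,"rz":0},{"tx":-0.05,"ty":0.01,"tz":1.8,"rx":0,"ry":0,"rz":0},{"tx":-0.05,"ty":0.0,"tz":1.0,"rx":0,"ry":0,"rz":0},{"tx":0,"ty":0,"tz":0.7,"rx":0,"ry":0,"rz":0},{"tx":0,"ty":0,"tz":0,"rx":0,"ry":0,"rz":0},{"tx":0,"ty":0,"tz":0,"rx":0,"ry":0,"rz":0},{"tx":0,"ty":0,"tz":0,"rx":0,"ry":0,"rz":0}]'
python3 -m jog '[{"tx":0,"ty":0,"tz":0,"rx":0,"ry":0,"rz":0},{"tx":0,"ty":0,"tz":0,"rx":0,"ry":0,"rz":0},{"tx":0,"ty":0,"tz":0,"rx":0,"ry":0,"rz":0},{"tx":0,"ty":0,"tz":0,"rx":0,"ry":0,"rz":0},{"tx":0,"ty":0,"tz":0,"rx":0,"ry":0,"rz":0},{"tx":0,"ty":0,"tz":0,"rx":0,"ry":0,"rz":0},{"tx":0,"ty":0,"tz":0,"rx":0,"ry":0,"rz":0},{"tx":0,"ty":0,"tz":0,"rx":0,"ry":0,"rz":0}]' 0
python3 - <<'E'
from h import *
from station import r
s=r.state();plan(s,(.4608,.0908,.12),-8.5)
w=r.grab_frame("wrist");cv2.imwrite("pics/w3.png",w["pixels"][:,:,::-1])
E
```

```text
time_s: 3.97
position: [0.5575, -0.0821, 0.0534]
tool_rot: [1.954, 2.458, 0.002]
wrist_force: [0.3, -0.1, -0.2]
grip_width: 0.699
time_s: 4.63
position: [0.5571, -0.0822, 0.053]
tool_rot: [1.955, 2.458, 0.001]
wrist_force: [-0.4, -0.3, 5.6]
grip_width: 0.24
now 4.6333 [ 0.5571 -0.0822  0.053 ] th 13.02 grip 0.24 F [-0.4 -0.3  5.6]
  turn deg [7.000e-02 2.000e-02 2.152e+01]  then shift cm [ 15.69 -12.08  -6.7 ]  |shift before turn [19.02 -5.47 -6.72]
```

View pics/w3.png

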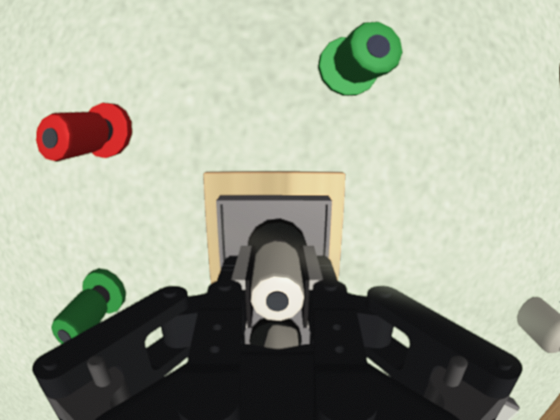

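It's held: the opening is about 20.5 mm on a 22 mm head. I lift, turn and carry it over.

```bash
python3 -m jog '[{"tx":0,"ty":0,"tz":-0.8,"rx":0,"ry":0,"rz":0},{"tx":0,"ty":0,"tz":-1.6,"rx":0,"ry":0,"rz":0},{"tx":0,"ty":0,"tz":-2.0,"rx":0,"ry":0,"rz":0},{"tx":0,"ty":0,"tz":-2.0,"rx":0,"ry":0,"rz":0},{"tx":0,"ty":0,"tz":-1.6,"rx":0,"ry":0,"rz":0},{"tx":0,"ty":0,"tz":0,"rx":0,"ry":0,"rz":5.4},{"tx":0,"ty":0,"tz":0,"rx":0,"ry":0,"rz":5.4},{"tx":0,"ty":0,"tz":0,"rx":0,"ry":0,"rz":5.4},{"tx":0,"ty":0,"tz":0,"rx":0,"ry":0,"rz":5.4}]'
python3 -m jog '[{"tx":1.96,"ty":-1.51,"tz":0,"rx":0,"ry":0,"rz":0},{"tx":1.96,"ty":-1.51,"tz":0,"rx":0,"ry":0,"rz":0},{"tx":1.96,"ty":-1.51,"tz":0,"rx":0,"ry":0,"rz":0},{"tx":1.96,"ty":-1.51,"tz":0,"rx":0,"ry":0,"rz":0},{"tx":1.96,"ty":-1.51,"tz":0,"rx":0,"ry":0,"rz":0},{"tx":1.96,"ty":-1.51,"tz":0,"rx":0,"ry":0,"rz":0},{"tx":1.96,"ty":-1.51,"tz":0,"rx":0,"ry":0,"rz":0},{"tx":1.96,"ty":-1.51,"tz":0,"rx":0,"ry":0,"rz":0},{"tx":0,"ty":0,"tz":0,"rx":0,"ry":0,"rz":0},{"tx":0,"ty":0,"tz":0,"rx":0,"ry":0,"rz":0}]'
python3 - <<'E'
from h import *
from station import r
s=r.state();plan(s,(.4608,.0908,.054),-8.5)
w=r.grab_frame("wrist");cv2.imwrite("pics/w4.png",w["pixels"][:,:,::-1])
w=r.grab_frame("side");cv2.imwrite("pics/s4.png",cv2.resize(w["pixels"][120:380,130:430,::-1],None,fx=2.4,fy=2.3,interpolation=cv2.INTER_CUBIC))
E
```

```text
time_s: 5.43
position: [0.5564, -0.082, 0.1324]
tool_rot: [-2.386, -2.043, 0.0]
wrist_force: [0.4, 0.3, -1.4]
grip_width: 0.238
time_s: 6.27
position: [0.4598, 0.0917, 0.1324]
tool_rot: [2.379, 2.052, -0.0]
wrist_force: [0.3, -0.2, -1.1]
grip_width: 0.241
now 6.2667 [0.4598 0.0917 0.1324] th -8.43 grip 0.241 F [ 0.3 -0.2 -1.1]
  turn deg [-0.01  0.01  0.07]  then shift cm [-0.08  0.11  7.84]  |shift before turn [-0.08  0.11  7.84]
```

View pics/w4.png

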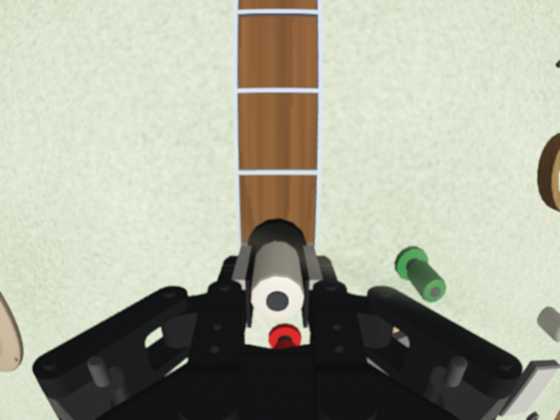

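View pics/s4.png

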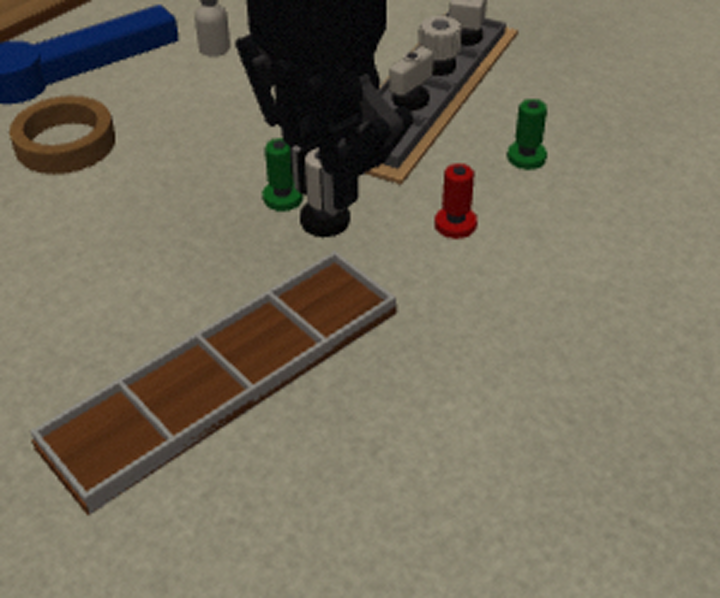

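The wrist view shows the rack centred under the jaws (columns 238–320), and the side view shows the knob hanging upright. I lower it.

```bash
python3 -m jog '[{"tx":-0.04,"ty":0.05,"tz":1.6,"rx":0,"ry":0,"rz":0},{"tx":-0.04,"ty":0.05,"tz":1.6,"rx":0,"ry":0,"rz":0},{"tx":0,"ty":0,"tz":1.6,"rx":0,"ry":0,"rz":0},{"tx":0,"ty":0,"tz":1.4,"rx":0,"ry":0,"rz":0},{"tx":0,"ty":0,"tz":0.8,"rx":0,"ry":0,"rz":0},{"tx":0,"ty":0,"tz":0.5,"rx":0,"ry":0,"rz":0},{"tx":0,"ty":0,"tz":0.3,"rx":0,"ry":0,"rz":0},{"tx":0,"ty":0,"tz":0,"rx":0,"ry":0,"rz":0},{"tx":0,"ty":0,"tz":0,"rx":0,"ry":0,"rz":0}]'
python3 - <<'E'
from h import *
from station import r
s=r.state();plan(s,(.4608,.0908,.0535),-8.5)
w=r.grab_frame("wrist");cv2.imwrite("pics/w5.png",w["pixels"][:,:,::-1])
E
```

```text
time_s: 7.12
position: [0.4621, 0.0899, 0.0547]
tool_rot: [2.381, 2.048, 0.001]
wrist_force: [0.1, -0.9, 0.4]
grip_width: 0.24
now 7.1167 [0.4621 0.0899 0.0547] th -8.59 grip 0.24 F [ 0.1 -0.9  0.4]
  turn deg [ 0.06 -0.01 -0.09]  then shift cm [ 0.07 -0.14  0.12]  |shift before turn [ 0.07 -0.14  0.12]
```

View pics/w5.png

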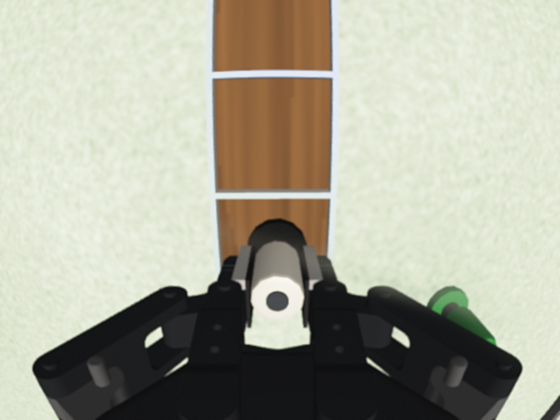

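It's centred in the pocket, so I lower the last 1 mm, release and rise.

```bash
python3 -m jog '[{"tx":0,"ty":0,"tz":0.12,"rx":0,"ry":0,"rz":0},{"tx":0,"ty":0,"tz":0,"rx":0,"ry":0,"rz":0},{"tx":0,"ty":0,"tz":0,"rx":0,"ry":0,"rz":0}]'
python3 -m jog '[{"tx":0,"ty":0,"tz":0,"rx":0,"ry":0,"rz":0},{"tx":0,"ty":0,"tz":0,"rx":0,"ry":0,"rz":0},{"tx":0,"ty":0,"tz":0,"rx":0,"ry":0,"rz":0},{"tx":0,"ty":0,"tz":0,"rx":0,"ry":0,"rz":0},{"tx":0,"ty":0,"tz":-1,"rx":0,"ry":0,"rz":0},{"tx":0,"ty":0,"tz":-2.0,"rx":0,"ry":0,"rz":0},{"tx":0,"ty":0,"tz":-2.0,"rx":0,"ry":0,"rz":0},{"tx":0,"ty":0,"tz":-2,"rx":0,"ry":0,"rz":0},{"tx":0,"ty":0,"tz":-0.8,"rx":0,"ry":0,"rz":0},{"tx":0,"ty":0,"tz":0,"rx":0,"ry":0,"rz":0}]' 5.5
python3 - <<'E'
from h import *
from station import r
s=r.state();plan(s,(.5695,-.1402,.12),0)
w=r.grab_frame("wrist");cv2.imwrite("pics/w6.png",w["pixels"][:,:,::-1]);w.update(pos=s["position"],rot=s["tool_rot"]);blobs(wcloud(w),.4,.52,.04,.14,.03,.075)
E
```

```text
time_s: 7.42
position: [0.4616, 0.0901, 0.0534]
tool_rot: [2.381, 2.049, 0.001]
wrist_force: [0.4, -0.2, -1.3]
grip_width: 0.243
time_s: 8.25
position: [0.4629, 0.0902, 0.1329]
tool_rot: [2.379, 2.047, 0.006]
wrist_force: [-0.4, 0.4, 0.3]
grip_width: 0.643
now 8.25 [0.4629 0.0902 0.1329] th -8.57 grip 0.643 F [-0.4  0.4  0.3]
  turn deg [ 0.27 -0.04 -8.57]  then shift cm [-23.04  10.66   1.29]  |shift before turn [-21.19  13.96   1.33]
[ 257  200   35   46 1280] mean [0.4629 0.094  0.0606] z 0.0308 0.0687 rect [462.5  91.1] [21.  21.2] 75.1
```

View pics/w6.png

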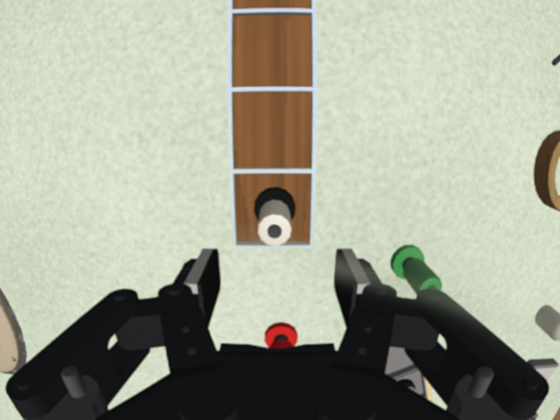

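Slim stands upright in the rightmost pocket, head at (.4625,.091) and within 2 mm of centre. Wing is next, with the jaws across its thickness.

```bash
python3 -m jog '[{"tx":0,"ty":0,"tz":0,"rx":0,"ry":0,"rz":-4.3},{"tx":0,"ty":0,"tz":0,"rx":0,"ry":0,"rz":-4.3},{"tx":-3.3,"ty":1.52,"tz":0,"rx":0,"ry":0,"rz":0},{"tx":-3.3,"ty":1.52,"tz":0,"rx":0,"ry":0,"rz":0},{"tx":-3.3,"ty":1.52,"tz":0,"rx":0,"ry":0,"rz":0},{"tx":-3.3,"ty":1.52,"tz":0,"rx":0,"ry":0,"rz":0},{"tx":-3.3,"ty":1.52,"tz":0,"rx":0,"ry":0,"rz":0},{"tx":-3.3,"ty":1.52,"tz":0,"rx":0,"ry":0,"rz":0},{"tx":-3.3,"ty":1.52,"tz":0,"rx":0,"ry":0,"rz":0},{"tx":0,"ty":0,"tz":0,"rx":0,"ry":0,"rz":0}]'
python3 -m jog '[{"tx":0,"ty":0,"tz":0,"rx":0,"ry":0,"rz":0},{"tx":0,"ty":0,"tz":0,"rx":0,"ry":0,"rz":0}]'
python3 - <<'E'
from h import *
from station import r
s=r.state();plan(s,(.5695,-.1402,.05),0)
w=r.grab_frame("wrist");cv2.imwrite("pics/w7.png",w["pixels"][:,:,::-1]);w.update(pos=s["position"],rot=s["tool_rot"]);blobs(wcloud(w),.5,.65,-.3,-.1,.052,.075)
E
```

```text
time_s: 9.13
position: [0.571, -0.1472, 0.1292]
tool_rot: [2.222, 2.215, -0.002]
wrist_force: [0.5, 0.7, -0.4]
grip_width: 0.641
time_s: 9.3
position: [0.5665, -0.1402, 0.1293]
tool_rot: [-2.219, -2.218, 0.002]
wrist_force: [1.0, 0.6, 0.6]
grip_width: 0.642
now 9.3 [ 0.5665 -0.1402  0.1293] th -0.02 grip 0.642 F [1.  0.6 0.6]
  turn deg [-0.22 -0.12 -0.02]  then shift cm [0.   0.3  7.93]  |shift before turn [-0.01  0.33  7.93]
[ 270  193   25   68 1630] mean [ 0.5704 -0.1396  0.0563] z 0.052 0.0612 rect [ 570.6 -140.8] [15.9 44.9] 0.1
[ 276  282   52   46 1728] mean [ 0.5846 -0.1983  0.056 ] z 0.052 0.0584 rect [ 584.8 -200.4] [36.4 37.4] 6.2
```

View pics/w7.png

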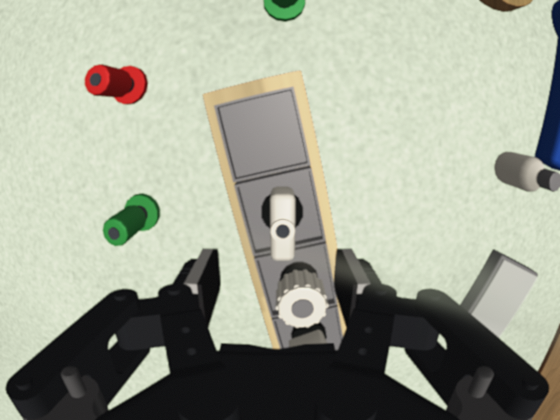

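The wing's bar is vertical in the image at column 283, aligned with the tool. I descend and grasp.

```bash
python3 -m jog '[{"tx":0,"ty":0.18,"tz":1.8,"rx":0,"ry":0,"rz":0},{"tx":0,"ty":0.18,"tz":1.8,"rx":0,"ry":0,"rz":0},{"tx":0,"ty":0,"tz":1.8,"rx":0,"ry":0,"rz":0},{"tx":0,"ty":0,"tz":1.5,"rx":0,"ry":0,"rz":0},{"tx":0,"ty":0,"tz":1.0,"rx":0,"ry":0,"rz":0},{"tx":0,"ty":0,"tz":0,"rx":0,"ry":0,"rz":0},{"tx":0,"ty":0,"tz":0,"rx":0,"ry":0,"rz":0},{"tx":0,"ty":0,"tz":0,"rx":0,"ry":0,"rz":0}]'
python3 -m jog '[{"tx":0,"ty":0,"tz":0,"rx":0,"ry":0,"rz":0},{"tx":0,"ty":0,"tz":0,"rx":0,"ry":0,"rz":0},{"tx":0,"ty":0,"tz":0,"rx":0,"ry":0,"rz":0},{"tx":0,"ty":0,"tz":0,"rx":0,"ry":0,"rz":0},{"tx":0,"ty":0,"tz":0,"rx":0,"ry":0,"rz":0},{"tx":0,"ty":0,"tz":0,"rx":0,"ry":0,"rz":0},{"tx":0,"ty":0,"tz":0,"rx":0,"ry":0,"rz":0},{"tx":0,"ty":0,"tz":0,"rx":0,"ry":0,"rz":0}]' 0
python3 - <<'E'
from h import *
from station import r
s=r.state();plan(s,(.4696,.1501,.13),-8.5)
w=r.grab_frame("wrist");cv2.imwrite("pics/w8.png",w["pixels"][:,:,::-1])
E
```

```text
time_s: 10.02
position: [0.5721, -0.1405, 0.0529]
tool_rot: [2.219, 2.222, 0.001]
wrist_force: [-1.6, 0.1, 0.9]
grip_width: 0.645
time_s: 10.68
position: [0.5722, -0.1412, 0.053]
tool_rot: [2.22, 2.221, 0.001]
wrist_force: [0.0, 0.6, 5.3]
grip_width: 0.176
now 10.6833 [ 0.5722 -0.1412  0.053 ] th 0.02 grip 0.176 F [0.  0.6 5.3]
  turn deg [0.1  0.02 8.52]  then shift cm [ 27.29 -14.45  -7.7 ]  |shift before turn [ 29.13 -10.23  -7.73]
```

View pics/w8.png

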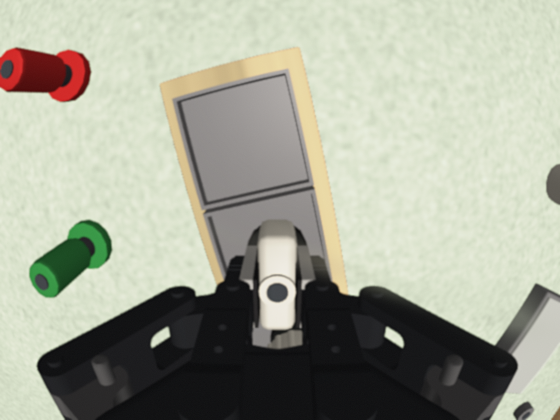

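It's held at a 15 mm opening. I lift and carry it to the second pocket from the right.

```bash
python3 -m jog '[{"tx":0,"ty":0,"tz":-0.8,"rx":0,"ry":0,"rz":0},{"tx":0,"ty":0,"tz":-1.6,"rx":0,"ry":0,"rz":0},{"tx":0,"ty":0,"tz":-2.0,"rx":0,"ry":0,"rz":0},{"tx":0,"ty":0,"tz":-2.0,"rx":0,"ry":0,"rz":0},{"tx":0,"ty":0,"tz":-1.6,"rx":0,"ry":0,"rz":0},{"tx":0,"ty":0,"tz":0,"rx":0,"ry":0,"rz":4.25},{"tx":0,"ty":0,"tz":0,"rx":0,"ry":0,"rz":4.25}]'
python3 -m jog '[{"tx":2.73,"ty":-1.45,"tz":0,"rx":0,"ry":0,"rz":0},{"tx":2.73,"ty":-1.45,"tz":0,"rx":0,"ry":0,"rz":0},{"tx":2.73,"ty":-1.45,"tz":0,"rx":0,"ry":0,"rz":0},{"tx":2.73,"ty":-1.45,"tz":0,"rx":0,"ry":0,"rz":0},{"tx":2.73,"ty":-1.45,"tz":0,"rx":0,"ry":0,"rz":0},{"tx":2.73,"ty":-1.45,"tz":0,"rx":0,"ry":0,"rz":0},{"tx":2.73,"ty":-1.45,"tz":0,"rx":0,"ry":0,"rz":0},{"tx":2.73,"ty":-1.45,"tz":0,"rx":0,"ry":0,"rz":0},{"tx":2.73,"ty":-1.45,"tz":0,"rx":0,"ry":0,"rz":0},{"tx":2.73,"ty":-1.45,"tz":0,"rx":0,"ry":0,"rz":0}]'
python3 -m jog '[{"tx":0,"ty":0,"tz":0,"rx":0,"ry":0,"rz":0},{"tx":0,"ty":0,"tz":0,"rx":0,"ry":0,"rz":0},{"tx":0,"ty":0,"tz":0,"rx":0,"ry":0,"rz":0}]'
python3 - <<'E'
from h import *
from station import r
s=r.state();plan(s,(.4696,.1501,.0535),-8.5)
w=r.grab_frame("wrist");cv2.imwrite("pics/w9.png",w["pixels"][:,:,::-1])
w=r.grab_frame("side");cv2.imwrite("pics/s9.png",cv2.resize(w["pixels"][120:380,130:430,::-1],None,fx=2.4,fy=2.3,interpolation=cv2.INTER_CUBIC))
E
```

```text
time_s: 11.32
position: [0.5721, -0.1411, 0.1336]
tool_rot: [2.382, 2.046, 0.002]
wrist_force: [0.7, -0.4, -0.3]
grip_width: 0.172
time_s: 12.15
position: [0.4673, 0.1517, 0.1322]
tool_rot: [-2.379, -2.051, 0.001]
wrist_force: [0.6, -0.8, -0.5]
grip_width: 0.171
time_s: 12.4
position: [0.4684, 0.1502, 0.1322]
tool_rot: [2.378, 2.052, -0.0]
wrist_force: [1.0, -0.6, -0.6]
grip_width: 0.172
now 12.4 [0.4684 0.1502 0.1322] th -8.42 grip 0.172 F [ 1.  -0.6 -0.6]
  turn deg [0.02 0.03 0.08]  then shift cm [0.01 0.12 7.87]  |shift before turn [0.01 0.11 7.87]
```

View pics/w9.png

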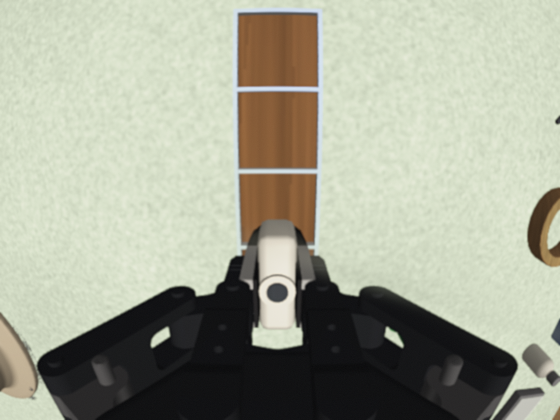

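View pics/s9.png

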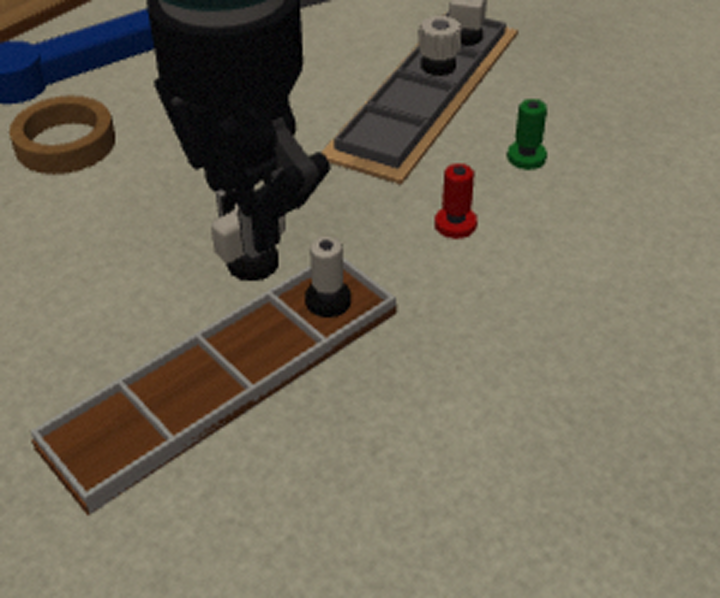

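The slim knob stands fine, and wing hangs upright over its pocket. I lower it and check.

```bash
python3 -m jog '[{"tx":0,"ty":0.05,"tz":1.6,"rx":0,"ry":0,"rz":0},{"tx":0,"ty":0.05,"tz":1.6,"rx":0,"ry":0,"rz":0},{"tx":0,"ty":0,"tz":1.6,"rx":0,"ry":0,"rz":0},{"tx":0,"ty":0,"tz":1.4,"rx":0,"ry":0,"rz":0},{"tx":0,"ty":0,"tz":0.8,"rx":0,"ry":0,"rz":0},{"tx":0,"ty":0,"tz":0.5,"rx":0,"ry":0,"rz":0},{"tx":0,"ty":0,"tz":0.3,"rx":0,"ry":0,"rz":0},{"tx":0,"ty":0,"tz":0,"rx":0,"ry":0,"rz":0},{"tx":0,"ty":0,"tz":0,"rx":0,"ry":0,"rz":0},{"tx":0,"ty":0,"tz":0,"rx":0,"ry":0,"rz":0}]'
python3 - <<'E'
from h import *
from station import r
s=r.state();plan(s,(.4696,.1501,.0535),-8.5)
w=r.grab_frame("wrist");cv2.imwrite("pics/w10.png",w["pixels"][:,:,::-1])
E
```

```text
time_s: 13.33
position: [0.47, 0.1504, 0.0548]
tool_rot: [2.379, 2.051, 0.002]
wrist_force: [0.1, 0.1, -1.1]
grip_width: 0.174
now 13.3333 [0.47   0.1504 0.0548] th -8.48 grip 0.174 F [ 0.1  0.1 -1.1]
  turn deg [ 0.08 -0.03  0.02]  then shift cm [-0.03 -0.04  0.13]  |shift before turn [-0.03 -0.04  0.13]
```

View pics/w10.png

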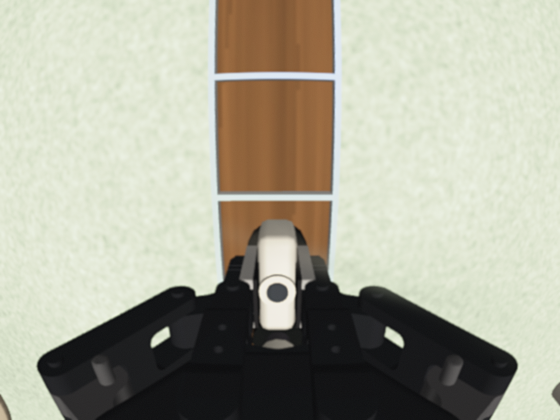

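```bash
python3 -m jog '[{"tx":0,"ty":0,"tz":0.13,"rx":0,"ry":0,"rz":0},{"tx":0,"ty":0,"tz":0,"rx":0,"ry":0,"rz":0},{"tx":0,"ty":0,"tz":0,"rx":0,"ry":0,"rz":0}]'
python3 -m jog '[{"tx":0,"ty":0,"tz":0,"rx":0,"ry":0,"rz":0},{"tx":0,"ty":0,"tz":0,"rx":0,"ry":0,"rz":0},{"tx":0,"ty":0,"tz":0,"rx":0,"ry":0,"rz":0},{"tx":0,"ty":0,"tz":0,"rx":0,"ry":0,"rz":0},{"tx":0,"ty":0,"tz":-1,"rx":0,"ry":0,"rz":0},{"tx":0,"ty":0,"tz":-2.0,"rx":0,"ry":0,"rz":0},{"tx":0,"ty":0,"tz":-2.0,"rx":0,"ry":0,"rz":0},{"tx":0,"ty":0,"tz":-2,"rx":0,"ry":0,"rz":0},{"tx":0,"ty":0,"tz":-0.8,"rx":0,"ry":0,"rz":0},{"tx":0,"ty":0,"tz":0,"rx":0,"ry":0,"rz":0}]' 6.2
python3 - <<'E'
from h import *
from station import r
s=r.state();plan(s,(.5835,-.1995,.13),13)
w=r.grab_frame("wrist");cv2.imwrite("pics/w11.png",w["pixels"][:,:,::-1]);w.update(pos=s["position"],rot=s["tool_rot"]);blobs(wcloud(w),.4,.52,.04,.24,.03,.075)
E
```

```text
time_s: 13.63
position: [0.4694, 0.1504, 0.053]
tool_rot: [2.379, 2.051, 0.0]
wrist_force: [-0.0, 0.2, -0.8]
grip_width: 0.178
time_s: 14.47
position: [0.4708, 0.1506, 0.1327]
tool_rot: [2.378, 2.05, 0.006]
wrist_force: [0.5, 0.4, 0.0]
grip_width: 0.724
now 14.4667 [0.4708 0.1506 0.1327] th -8.47 grip 0.724 F [0.5 0.4 0. ]
  turn deg [  0.27  -0.04 -21.47]  then shift cm [-36.65   3.1    0.27]  |shift before turn [-32.97  16.3    0.29]
[ 262  185   25   73 1734] mean [0.4706 0.1537 0.0551] z 0.0319 0.0608 rect [470.1 150.7] [45.5 16. ] 81.6
[ 261  277   31   48 1242] mean [0.4635 0.0956 0.0573] z 0.0305 0.0685 rect [462.9  91.6] [20.7 20.9] 40.5
```

View pics/w11.png

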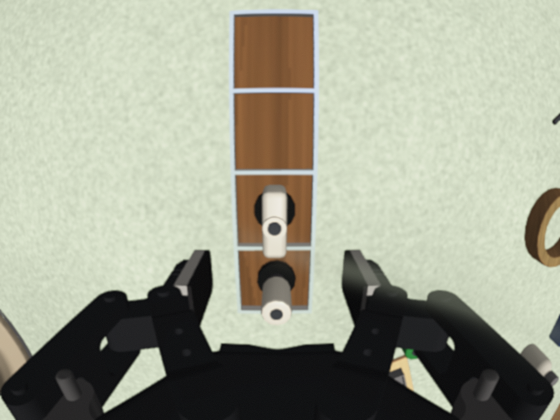

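Wing stands in place, head at (.470,.151). Fluted is next.

```bash
python3 -m jog '[{"tx":0,"ty":0,"tz":0,"rx":0,"ry":0,"rz":-5.4},{"tx":0,"ty":0,"tz":0,"rx":0,"ry":0,"rz":-5.4},{"tx":0,"ty":0,"tz":0,"rx":0,"ry":0,"rz":-5.4},{"tx":0,"ty":0,"tz":0,"rx":0,"ry":0,"rz":-5.3}]'
python3 -m jog '[{"tx":-3.6,"ty":0.31,"tz":0,"rx":0,"ry":0,"rz":0},{"tx":-3.6,"ty":0.31,"tz":0,"rx":0,"ry":0,"rz":0},{"tx":-3.6,"ty":0.31,"tz":0,"rx":0,"ry":0,"rz":0},{"tx":-3.6,"ty":0.31,"tz":0,"rx":0,"ry":0,"rz":0},{"tx":-3.6,"ty":0.31,"tz":0,"rx":0,"ry":0,"rz":0},{"tx":-3.6,"ty":0.31,"tz":0,"rx":0,"ry":0,"rz":0},{"tx":-3.6,"ty":0.31,"tz":0,"rx":0,"ry":0,"rz":0},{"tx":-3.6,"ty":0.31,"tz":0,"rx":0,"ry":0,"rz":0},{"tx":-3.6,"ty":0.31,"tz":0,"rx":0,"ry":0,"rz":0},{"tx":-3.6,"ty":0.31,"tz":0,"rx":0,"ry":0,"rz":0}]'
python3 -m jog '[{"tx":0,"ty":0,"tz":0,"rx":0,"ry":0,"rz":0},{"tx":0,"ty":0,"tz":0,"rx":0,"ry":0,"rz":0},{"tx":0,"ty":0,"tz":0,"rx":0,"ry":0,"rz":0}]'
python3 - <<'E'
from h import *
from station import r
s=r.state();plan(s,(.584,-.1995,.053),13)
w=r.grab_frame("wrist");cv2.imwrite("pics/w12.png",w["pixels"][:,:,::-1]);w.update(pos=s["position"],rot=s["tool_rot"]);blobs(wcloud(w),.5,.65,-.3,-.1,.052,.075)
E
```

```text
time_s: 14.85
position: [0.4683, 0.1501, 0.1291]
tool_rot: [-1.948, -2.462, 0.004]
wrist_force: [-0.6, 0.6, 0.5]
grip_width: 0.726
time_s: 15.68
position: [0.58, -0.1948, 0.1286]
tool_rot: [-1.953, -2.456, 0.001]
wrist_force: [0.2, 0.3, -0.8]
grip_width: 0.727
time_s: 15.93
position: [0.5794, -0.1927, 0.1289]
tool_rot: [-1.953, -2.455, 0.001]
wrist_force: [-0.8, 0.6, 0.3]
grip_width: 0.725
now 15.9333 [ 0.5794 -0.1927  0.1289] th 12.98 grip 0.725 F [-0.8  0.6  0.3]
  turn deg [-0.17 -0.18 -0.02]  then shift cm [-0.77  0.3   7.59]  |shift before turn [-0.79  0.32  7.59]
[ 253  212   57   54 2271] mean [ 0.5843 -0.1993  0.0561] z 0.052 0.059 rect [ 584.7 -200.4] [36.2 37.2] 15.6
[ 254  294   47   40 1448] mean [ 0.595  -0.256   0.0558] z 0.0521 0.0583 rect [ 595.4 -257.7] [30.4 30.5] 22.8
```

View pics/w12.png

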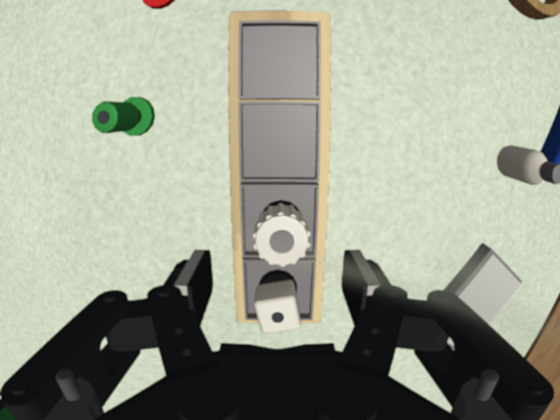

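```bash
python3 -m jog '[{"tx":-0.4,"ty":0.15,"tz":1.8,"rx":0,"ry":0,"rz":0},{"tx":-0.4,"ty":0.15,"tz":1.8,"rx":0,"ry":0,"rz":0},{"tx":0,"ty":0,"tz":1.8,"rx":0,"ry":0,"rz":0},{"tx":0,"ty":0,"tz":1.5,"rx":0,"ry":0,"rz":0},{"tx":0,"ty":0,"tz":1.0,"rx":0,"ry":0,"rz":0},{"tx":0,"ty":0,"tz":0,"rx":0,"ry":0,"rz":0},{"tx":0,"ty":0,"tz":0,"rx":0,"ry":0,"rz":0},{"tx":0,"ty":0,"tz":0,"rx":0,"ry":0,"rz":0}]'
python3 -m jog '[{"tx":0,"ty":0,"tz":0,"rx":0,"ry":0,"rz":0},{"tx":0,"ty":0,"tz":0,"rx":0,"ry":0,"rz":0},{"tx":0,"ty":0,"tz":0,"rx":0,"ry":0,"rz":0},{"tx":0,"ty":0,"tz":0,"rx":0,"ry":0,"rz":0},{"tx":0,"ty":0,"tz":0,"rx":0,"ry":0,"rz":0},{"tx":0,"ty":0,"tz":0,"rx":0,"ry":0,"rz":0},{"tx":0,"ty":0,"tz":0,"rx":0,"ry":0,"rz":0},{"tx":0,"ty":0,"tz":0,"rx":0,"ry":0,"rz":0}]' 0
python3 - <<'E'
from h import *
from station import r
s=r.state();plan(s,(.4784,.2095,.13),-8.5)
w=r.grab_frame("wrist");cv2.imwrite("pics/w13.png",w["pixels"][:,:,::-1])
E
```

```text
time_s: 16.65
position: [0.586, -0.2002, 0.0527]
tool_rot: [1.953, 2.459, 0.001]
wrist_force: [0.4, 0.2, 0.2]
grip_width: 0.73
time_s: 17.32
position: [0.5863, -0.2009, 0.0531]
tool_rot: [1.954, 2.457, 0.001]
wrist_force: [0.7, 0.8, 5.8]
grip_width: 0.389
now 17.3167 [ 0.5863 -0.2009  0.0531] th 13.02 grip 0.389 F [0.7 0.8 5.8]
  turn deg [ 0.13  0.06 21.52]  then shift cm [ 39.   -16.73  -7.69]  |shift before turn [42.41 -1.25 -7.75]
```

View pics/w13.png

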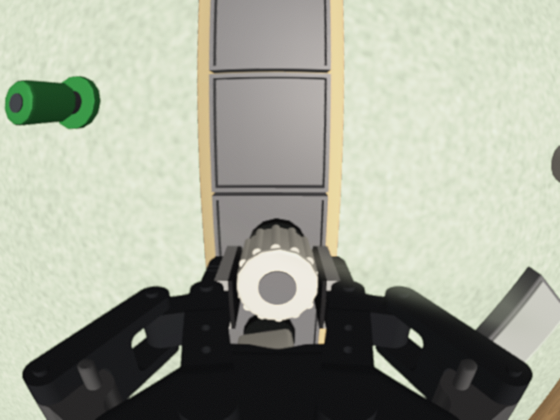

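It's held at about 33 mm, in the flutes. I lift, turn and carry it.

```bash
python3 -m jog '[{"tx":0,"ty":0,"tz":-0.8,"rx":0,"ry":0,"rz":0},{"tx":0,"ty":0,"tz":-1.6,"rx":0,"ry":0,"rz":0},{"tx":0,"ty":0,"tz":-2.0,"rx":0,"ry":0,"rz":0},{"tx":0,"ty":0,"tz":-2.0,"rx":0,"ry":0,"rz":0},{"tx":0,"ty":0,"tz":-1.6,"rx":0,"ry":0,"rz":0},{"tx":0,"ty":0,"tz":0,"rx":0,"ry":0,"rz":5.4},{"tx":0,"ty":0,"tz":0,"rx":0,"ry":0,"rz":5.4},{"tx":0,"ty":0,"tz":0,"rx":0,"ry":0,"rz":5.4},{"tx":0,"ty":0,"tz":0,"rx":0,"ry":0,"rz":5.3}]'
python3 -m jog '[{"tx":3.0,"ty":-1.29,"tz":0,"rx":0,"ry":0,"rz":0},{"tx":3.0,"ty":-1.29,"tz":0,"rx":0,"ry":0,"rz":0},{"tx":3.0,"ty":-1.29,"tz":0,"rx":0,"ry":0,"rz":0},{"tx":3.0,"ty":-1.29,"tz":0,"rx":0,"ry":0,"rz":0},{"tx":3.0,"ty":-1.29,"tz":0,"rx":0,"ry":0,"rz":0},{"tx":3.0,"ty":-1.29,"tz":0,"rx":0,"ry":0,"rz":0},{"tx":3.0,"ty":-1.29,"tz":0,"rx":0,"ry":0,"rz":0},{"tx":3.0,"ty":-1.29,"tz":0,"rx":0,"ry":0,"rz":0},{"tx":3.0,"ty":-1.29,"tz":0,"rx":0,"ry":0,"rz":0},{"tx":3.0,"ty":-1.29,"tz":0,"rx":0,"ry":0,"rz":0}]'
python3 -m jog '[{"tx":3.0,"ty":-1.29,"tz":0,"rx":0,"ry":0,"rz":0},{"tx":3.0,"ty":-1.29,"tz":0,"rx":0,"ry":0,"rz":0},{"tx":3.0,"ty":-1.29,"tz":0,"rx":0,"ry":0,"rz":0},{"tx":0,"ty":0,"tz":0,"rx":0,"ry":0,"rz":0},{"tx":0,"ty":0,"tz":0,"rx":0,"ry":0,"rz":0},{"tx":0,"ty":0,"tz":0,"rx":0,"ry":0,"rz":0}]'
python3 - <<'E'
from h import *
from station import r
s=r.state();plan(s,(.4784,.2095,.0535),-8.5)
w=r.grab_frame("wrist");cv2.imwrite("pics/w14.png",w["pixels"][:,:,::-1])
w=r.grab_frame("side");cv2.imwrite("pics/s14.png",cv2.resize(w["pixels"][120:380,130:430,::-1],None,fx=2.4,fy=2.3,interpolation=cv2.INTER_CUBIC))
E
```

```text
time_s: 18.12
position: [0.5851, -0.2005, 0.1321]
tool_rot: [-2.384, -2.045, 0.0]
wrist_force: [-1.0, 0.7, -1.3]
grip_width: 0.392
time_s: 18.95
position: [0.5012, 0.1165, 0.1321]
tool_rot: [-2.38, -2.051, -0.0]
wrist_force: [0.0, 0.6, -1.3]
grip_width: 0.389
time_s: 19.45
position: [0.477, 0.2096, 0.1319]
tool_rot: [2.378, 2.052, -0.001]
wrist_force: [0.4, 0.1, -1.1]
grip_width: 0.386
now 19.45 [0.477  0.2096 0.1319] th -8.43 grip 0.386 F [ 0.4  0.1 -1.1]
  turn deg [0.01 0.04 0.07]  then shift cm [0.01 0.14 7.84]  |shift before turn [0.02 0.14 7.84]
```

View pics/w14.png

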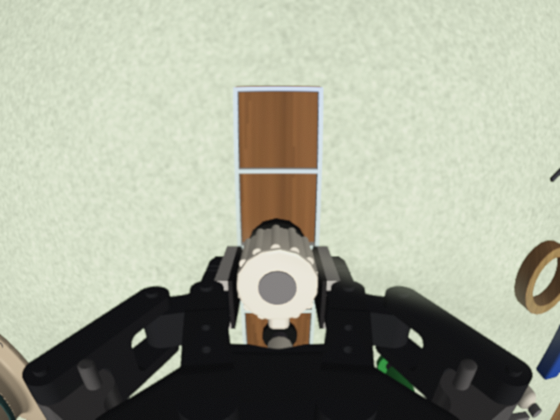

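View pics/s14.png

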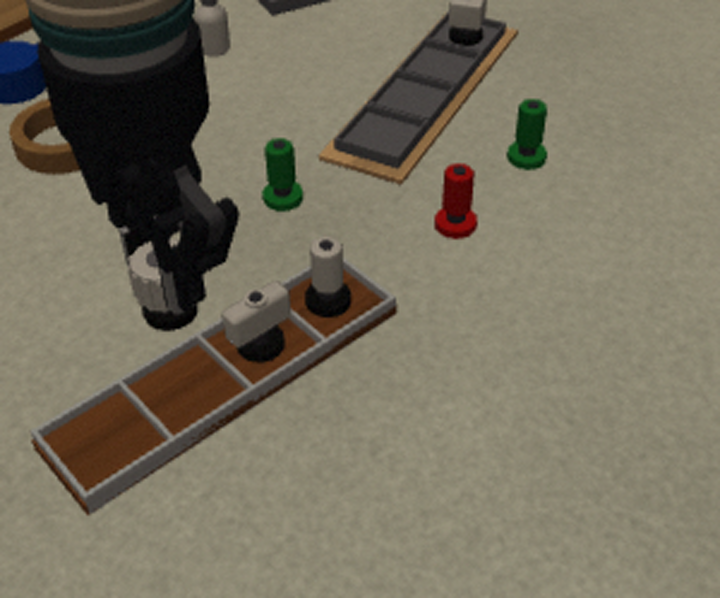

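Both placed knobs stand, and fluted hangs upright over the third pocket. I lower it.

```bash
python3 -m jog '[{"tx":0,"ty":0.06,"tz":1.6,"rx":0,"ry":0,"rz":0},{"tx":0,"ty":0.06,"tz":1.6,"rx":0,"ry":0,"rz":0},{"tx":0,"ty":0,"tz":1.6,"rx":0,"ry":0,"rz":0},{"tx":0,"ty":0,"tz":1.4,"rx":0,"ry":0,"rz":0},{"tx":0,"ty":0,"tz":0.8,"rx":0,"ry":0,"rz":0},{"tx":0,"ty":0,"tz":0.5,"rx":0,"ry":0,"rz":0},{"tx":0,"ty":0,"tz":0.3,"rx":0,"ry":0,"rz":0},{"tx":0,"ty":0,"tz":0,"rx":0,"ry":0,"rz":0},{"tx":0,"ty":0,"tz":0,"rx":0,"ry":0,"rz":0},{"tx":0,"ty":0,"tz":0,"rx":0,"ry":0,"rz":0}]'
python3 - <<'E'
from h import *
from station import r
s=r.state();plan(s,(.4784,.2095,.0535),-8.5)
w=r.grab_frame("wrist");cv2.imwrite("pics/w15.png",w["pixels"][:,:,::-1])
E
```

```text
time_s: 20.38
position: [0.4788, 0.2098, 0.0545]
tool_rot: [2.379, 2.051, 0.002]
wrist_force: [-0.2, 0.2, -1.1]
grip_width: 0.388
now 20.3833 [0.4788 0.2098 0.0545] th -8.48 grip 0.388 F [-0.2  0.2 -1.1]
  turn deg [ 0.08 -0.04  0.02]  then shift cm [-0.04 -0.03  0.1 ]  |shift before turn [-0.04 -0.03  0.1 ]
```

View pics/w15.png

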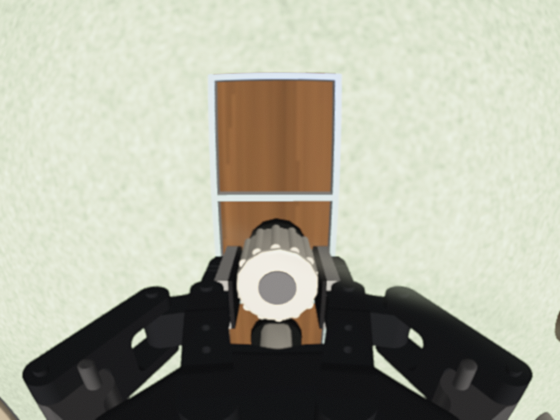

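```bash
python3 -m jog '[{"tx":0,"ty":0,"tz":0.12,"rx":0,"ry":0,"rz":0},{"tx":0,"ty":0,"tz":0,"rx":0,"ry":0,"rz":0},{"tx":0,"ty":0,"tz":0,"rx":0,"ry":0,"rz":0}]'
python3 -m jog '[{"tx":0,"ty":0,"tz":0,"rx":0,"ry":0,"rz":0},{"tx":0,"ty":0,"tz":0,"rx":0,"ry":0,"rz":0},{"tx":0,"ty":0,"tz":0,"rx":0,"ry":0,"rz":0},{"tx":0,"ty":0,"tz":0,"rx":0,"ry":0,"rz":0},{"tx":0,"ty":0,"tz":-1,"rx":0,"ry":0,"rz":0},{"tx":0,"ty":0,"tz":-2.0,"rx":0,"ry":0,"rz":0},{"tx":0,"ty":0,"tz":-2.0,"rx":0,"ry":0,"rz":0},{"tx":0,"ty":0,"tz":-2,"rx":0,"ry":0,"rz":0},{"tx":0,"ty":0,"tz":-0.8,"rx":0,"ry":0,"rz":0},{"tx":0,"ty":0,"tz":0,"rx":0,"ry":0,"rz":0}]' 6.0
python3 - <<'E'
from h import *
from station import r
s=r.state();plan(s,(.5945,-.2565,.13),23.5)
w=r.grab_frame("wrist");cv2.imwrite("pics/w16.png",w["pixels"][:,:,::-1]);w.update(pos=s["position"],rot=s["tool_rot"]);blobs(wcloud(w),.4,.52,.04,.3,.035,.075)
E
```

```text
time_s: 20.68
position: [0.4787, 0.21, 0.0531]
tool_rot: [2.379, 2.051, 0.002]
wrist_force: [0.9, 1.4, 1.6]
grip_width: 0.388
time_s: 21.52
position: [0.4797, 0.2102, 0.1331]
tool_rot: [2.378, 2.05, 0.008]
wrist_force: [-0.1, -0.5, 0.1]
grip_width: 0.702
now 21.5167 [0.4797 0.2102 0.1331] th -8.47 grip 0.702 F [-0.1 -0.5  0.1]
  turn deg [  0.3   -0.05 -31.97]  then shift cm [-47.38  -8.09   0.31]  |shift before turn [-44.47  18.22   0.3 ]
[ 246  190   57   62 2599] mean [0.4798 0.2131 0.0547] z 0.0351 0.0587 rect [479.4 210.7] [37.5 36.6] 83.7
[ 264  265   22   65 1373] mean [0.4713 0.1561 0.0541] z 0.0351 0.0606 rect [470.6 150.8] [46.2 15.8] 81.4
[265 341  23   8 124] mean [0.4644 0.1001 0.0395] z 0.0351 0.0454 rect [463.9  99.1] [ 6.3 18.7] 83.4
```

View pics/w16.png

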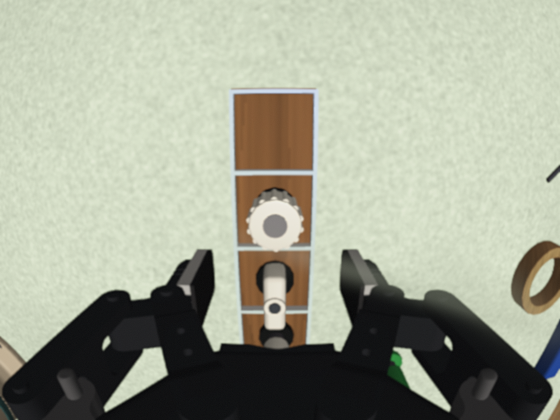

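Fluted stands in place at (.479,.211). Square is last, with the jaws turned to 23.5°.

```bash
python3 -m jog '[{"tx":0,"ty":0,"tz":0,"rx":0,"ry":0,"rz":-6.4},{"tx":0,"ty":0,"tz":0,"rx":0,"ry":0,"rz":-6.4},{"tx":0,"ty":0,"tz":0,"rx":0,"ry":0,"rz":-6.4},{"tx":0,"ty":0,"tz":0,"rx":0,"ry":0,"rz":-6.4},{"tx":0,"ty":0,"tz":0,"rx":0,"ry":0,"rz":-6.4},{"tx":-3.3,"ty":-0.6,"tz":0,"rx":0,"ry":0,"rz":0},{"tx":-3.3,"ty":-0.6,"tz":0,"rx":0,"ry":0,"rz":0},{"tx":-3.3,"ty":-0.6,"tz":0,"rx":0,"ry":0,"rz":0},{"tx":-3.3,"ty":-0.6,"tz":0,"rx":0,"ry":0,"rz":0},{"tx":-3.3,"ty":-0.6,"tz":0,"rx":0,"ry":0,"rz":0}]'
python3 -m jog '[{"tx":-3.3,"ty":-0.6,"tz":0,"rx":0,"ry":0,"rz":0},{"tx":-3.3,"ty":-0.6,"tz":0,"rx":0,"ry":0,"rz":0},{"tx":-3.3,"ty":-0.6,"tz":0,"rx":0,"ry":0,"rz":0},{"tx":-3.3,"ty":-0.6,"tz":0,"rx":0,"ry":0,"rz":0},{"tx":-3.3,"ty":-0.6,"tz":0,"rx":0,"ry":0,"rz":0},{"tx":-3.3,"ty":-0.6,"tz":0,"rx":0,"ry":0,"rz":0},{"tx":-3.3,"ty":-0.6,"tz":0,"rx":0,"ry":0,"rz":0},{"tx":-3.3,"ty":-0.6,"tz":0,"rx":0,"ry":0,"rz":0},{"tx":-3.3,"ty":-0.6,"tz":0,"rx":0,"ry":0,"rz":0}]'
python3 -m jog '[{"tx":0,"ty":0,"tz":0,"rx":0,"ry":0,"rz":0},{"tx":0,"ty":0,"tz":0,"rx":0,"ry":0,"rz":0},{"tx":0,"ty":0,"tz":0,"rx":0,"ry":0,"rz":0}]'
python3 - <<'E'
from h import *
from station import r
s=r.state();plan(s,(.5945,-.2565,.053),23.5)
w=r.grab_frame("wrist");cv2.imwrite("pics/w17.png",w["pixels"][:,:,::-1]);w.update(pos=s["position"],rot=s["tool_rot"]);blobs(wcloud(w),.5,.65,-.3,-.1,.052,.075)
E
```

```text
time_s: 22.4
position: [0.5156, 0.0452, 0.1291]
tool_rot: [-1.72, -2.626, 0.002]
wrist_force: [0.9, -0.3, -0.7]
grip_width: 0.7
time_s: 23.15
position: [0.5848, -0.2486, 0.1286]
tool_rot: [-1.72, -2.625, 0.0]
wrist_force: [0.9, -0.1, 0.1]
grip_width: 0.7
time_s: 23.4
position: [0.5845, -0.2466, 0.1289]
tool_rot: [-1.721, -2.624, -0.001]
wrist_force: [-0.8, -0.1, 0.9]
grip_width: 0.703
now 23.4 [ 0.5845 -0.2466  0.1289] th 23.49 grip 0.703 F [-0.8 -0.1  0.9]
  turn deg [-0.11 -0.21 -0.01]  then shift cm [-1.31  0.52  7.59]  |shift before turn [-1.34  0.54  7.58]
[ 261  226   47   43 1941] mean [ 0.5946 -0.2567  0.0559] z 0.052 0.0585 rect [ 595.1 -257.7] [30.3 29.7] 23.5
```

View pics/w17.png

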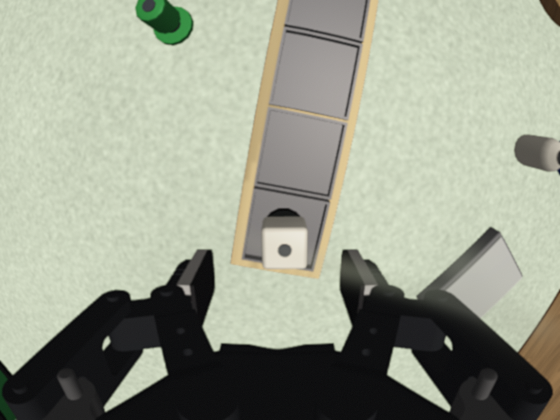

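The square head at (285,245) is aligned with the jaws. I descend and grasp.

```bash
python3 -m jog '[{"tx":-0.7,"ty":0.27,"tz":1.6,"rx":0,"ry":0,"rz":0},{"tx":-0.7,"ty":0.27,"tz":1.6,"rx":0,"ry":0,"rz":0},{"tx":0,"ty":0,"tz":1.6,"rx":0,"ry":0,"rz":0},{"tx":0,"ty":0,"tz":1.6,"rx":0,"ry":0,"rz":0},{"tx":0,"ty":0,"tz":1.0,"rx":0,"ry":0,"rz":0},{"tx":0,"ty":0,"tz":0.5,"rx":0,"ry":0,"rz":0},{"tx":0,"ty":0,"tz":0,"rx":0,"ry":0,"rz":0},{"tx":0,"ty":0,"tz":0,"rx":0,"ry":0,"rz":0},{"tx":0,"ty":0,"tz":0,"rx":0,"ry":0,"rz":0}]'
python3 -m jog '[{"tx":0,"ty":0,"tz":0,"rx":0,"ry":0,"rz":0},{"tx":0,"ty":0,"tz":0,"rx":0,"ry":0,"rz":0},{"tx":0,"ty":0,"tz":0,"rx":0,"ry":0,"rz":0},{"tx":0,"ty":0,"tz":0,"rx":0,"ry":0,"rz":0},{"tx":0,"ty":0,"tz":0,"rx":0,"ry":0,"rz":0},{"tx":0,"ty":0,"tz":0,"rx":0,"ry":0,"rz":0},{"tx":0,"ty":0,"tz":0,"rx":0,"ry":0,"rz":0},{"tx":0,"ty":0,"tz":0,"rx":0,"ry":0,"rz":0}]' 0
python3 - <<'E'
from h import *
from station import r
s=r.state();plan(s,(.4872,.2688,.13),-8.5)
w=r.grab_frame("wrist");cv2.imwrite("pics/w18.png",w["pixels"][:,:,::-1])
E
```

```text
time_s: 24.2
position: [0.5968, -0.258, 0.0526]
tool_rot: [1.72, 2.626, 0.0]
wrist_force: [-0.4, 0.1, -0.7]
grip_width: 0.704
time_s: 24.87
position: [0.5968, -0.2585, 0.0526]
tool_rot: [1.721, 2.626, 0.0]
wrist_force: [-0.4, -0.2, 5.7]
grip_width: 0.337
now 24.8667 [ 0.5968 -0.2585  0.0526] th 23.52 grip 0.337 F [-0.4 -0.2  5.7]
  turn deg [ 0.09  0.07 32.02]  then shift cm [ 50.53 -18.63  -7.74]  |shift before turn [52.71 11.01 -7.81]
```

View pics/w18.png

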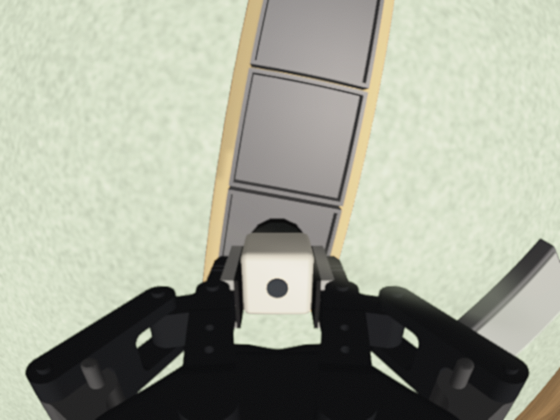

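It's held at about 29 mm. I lift, turn 32° and carry it to the leftmost pocket.

```bash
python3 -m jog '[{"tx":0,"ty":0,"tz":-0.8,"rx":0,"ry":0,"rz":0},{"tx":0,"ty":0,"tz":-1.6,"rx":0,"ry":0,"rz":0},{"tx":0,"ty":0,"tz":-2.0,"rx":0,"ry":0,"rz":0},{"tx":0,"ty":0,"tz":-2.0,"rx":0,"ry":0,"rz":0},{"tx":0,"ty":0,"tz":-1.6,"rx":0,"ry":0,"rz":0},{"tx":0,"ty":0,"tz":0,"rx":0,"ry":0,"rz":6.4},{"tx":0,"ty":0,"tz":0,"rx":0,"ry":0,"rz":6.4},{"tx":0,"ty":0,"tz":0,"rx":0,"ry":0,"rz":6.4},{"tx":0,"ty":0,"tz":0,"rx":0,"ry":0,"rz":6.4},{"tx":0,"ty":0,"tz":0,"rx":0,"ry":0,"rz":6.4}]'
python3 -m jog '[{"tx":3.16,"ty":-1.165,"tz":0,"rx":0,"ry":0,"rz":0},{"tx":3.16,"ty":-1.165,"tz":0,"rx":0,"ry":0,"rz":0},{"tx":3.16,"ty":-1.165,"tz":0,"rx":0,"ry":0,"rz":0},{"tx":3.16,"ty":-1.165,"tz":0,"rx":0,"ry":0,"rz":0},{"tx":3.16,"ty":-1.165,"tz":0,"rx":0,"ry":0,"rz":0},{"tx":3.16,"ty":-1.165,"tz":0,"rx":0,"ry":0,"rz":0},{"tx":3.16,"ty":-1.165,"tz":0,"rx":0,"ry":0,"rz":0},{"tx":3.16,"ty":-1.165,"tz":0,"rx":0,"ry":0,"rz":0}]'
python3 -m jog '[{"tx":3.16,"ty":-1.165,"tz":0,"rx":0,"ry":0,"rz":0},{"tx":3.16,"ty":-1.165,"tz":0,"rx":0,"ry":0,"rz":0},{"tx":3.16,"ty":-1.165,"tz":0,"rx":0,"ry":0,"rz":0},{"tx":3.16,"ty":-1.165,"tz":0,"rx":0,"ry":0,"rz":0},{"tx":3.16,"ty":-1.165,"tz":0,"rx":0,"ry":0,"rz":0},{"tx":3.16,"ty":-1.165,"tz":0,"rx":0,"ry":0,"rz":0},{"tx":3.16,"ty":-1.165,"tz":0,"rx":0,"ry":0,"rz":0},{"tx":3.16,"ty":-1.165,"tz":0,"rx":0,"ry":0,"rz":0},{"tx":0,"ty":0,"tz":0,"rx":0,"ry":0,"rz":0},{"tx":0,"ty":0,"tz":0,"rx":0,"ry":0,"rz":0}]'
python3 - <<'E'
from h import *
from station import r
s=r.state();plan(s,(.4872,.2688,.0532),-8.5)
w=r.grab_frame("wrist");cv2.imwrite("pics/w19.png",w["pixels"][:,:,::-1])
w=r.grab_frame("side");cv2.imwrite("pics/s19.png",cv2.resize(w["pixels"][120:380,130:430,::-1],None,fx=2.4,fy=2.3,interpolation=cv2.INTER_CUBIC))
E
```

```text
time_s: 25.75
position: [0.5957, -0.2578, 0.1315]
tool_rot: [-2.384, -2.044, 0.0]
wrist_force: [0.5, -0.7, -0.5]
grip_width: 0.339
time_s: 26.42
position: [0.5403, 0.0072, 0.1317]
tool_rot: [-2.379, -2.05, 0.0]
wrist_force: [0.5, -1.3, -0.4]
grip_width: 0.338
time_s: 27.25
position: [0.4854, 0.2709, 0.1315]
tool_rot: [-2.376, -2.055, 0.001]
wrist_force: [-0.4, 0.1, -0.4]
grip_width: 0.341
now 27.25 [0.4854 0.2709 0.1315] th -8.27 grip 0.341 F [-0.4  0.1 -0.4]
  turn deg [-0.03  0.02  0.23]  then shift cm [-0.18  0.21  7.83]  |shift before turn [-0.18  0.21  7.83]
```

View pics/w19.png

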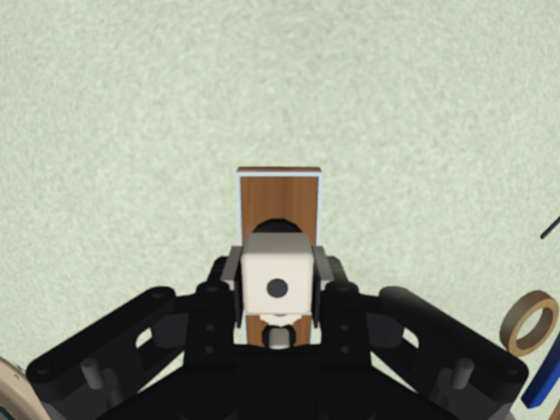

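View pics/s19.png

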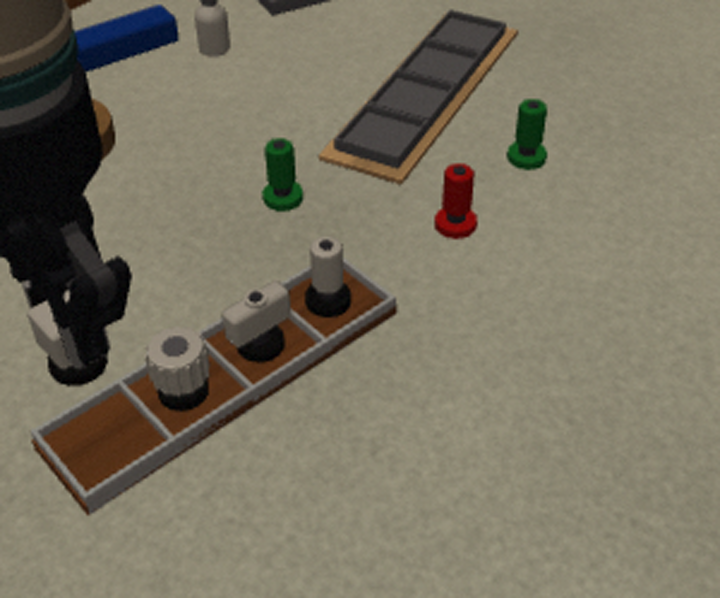

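Three knobs stand in place and square hangs upright over the leftmost pocket. I lower it.

```bash
python3 -m jog '[{"tx":-0.08,"ty":0.06,"tz":1.6,"rx":0,"ry":0,"rz":0},{"tx":-0.05,"ty":0.06,"tz":1.6,"rx":0,"ry":0,"rz":0},{"tx":0,"ty":0,"tz":1.6,"rx":0,"ry":0,"rz":0},{"tx":0,"ty":0,"tz":1.4,"rx":0,"ry":0,"rz":0},{"tx":0,"ty":0,"tz":0.8,"rx":0,"ry":0,"rz":0},{"tx":0,"ty":0,"tz":0.5,"rx":0,"ry":0,"rz":0},{"tx":0,"ty":0,"tz":0.3,"rx":0,"ry":0,"rz":0},{"tx":0,"ty":0,"tz":0,"rx":0,"ry":0,"rz":0},{"tx":0,"ty":0,"tz":0,"rx":0,"ry":0,"rz":0},{"tx":0,"ty":0,"tz":0,"rx":0,"ry":0,"rz":0}]'
python3 - <<'E'
from h import *
from station import r
s=r.state();plan(s,(.4872,.2688,.0532),-8.5)
w=r.grab_frame("wrist");cv2.imwrite("pics/w20.png",w["pixels"][:,:,::-1])
E
```

```text
time_s: 28.18
position: [0.4879, 0.2682, 0.0544]
tool_rot: [2.379, 2.051, 0.002]
wrist_force: [-0.3, 0.4, -0.6]
grip_width: 0.344
now 28.1833 [0.4879 0.2682 0.0544] th -8.48 grip 0.344 F [-0.3  0.4 -0.6]
  turn deg [ 0.08 -0.05  0.02]  then shift cm [ 0.05 -0.08  0.12]  |shift before turn [ 0.05 -0.08  0.12]
```

View pics/w20.png

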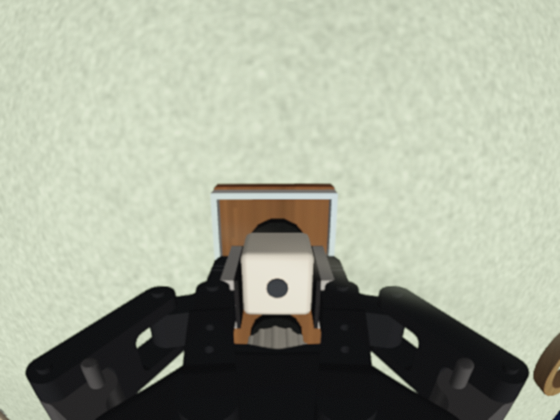

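The wrist view shows the square knob inside the leftmost pocket, end wall at row 192. I lower the last 1.2 mm, release, rise and check.

```bash
python3 -m jog '[{"tx":0,"ty":0,"tz":0.12,"rx":0,"ry":0,"rz":0},{"tx":0,"ty":0,"tz":0,"rx":0,"ry":0,"rz":0},{"tx":0,"ty":0,"tz":0,"rx":0,"ry":0,"rz":0}]'
python3 -m jog '[{"tx":0,"ty":0,"tz":0,"rx":0,"ry":0,"rz":0},{"tx":0,"ty":0,"tz":0,"rx":0,"ry":0,"rz":0},{"tx":0,"ty":0,"tz":0,"rx":0,"ry":0,"rz":0},{"tx":0,"ty":0,"tz":0,"rx":0,"ry":0,"rz":0},{"tx":0,"ty":0,"tz":-1,"rx":0,"ry":0,"rz":0},{"tx":0,"ty":0,"tz":-2.0,"rx":0,"ry":0,"rz":0},{"tx":0,"ty":0,"tz":-2.0,"rx":0,"ry":0,"rz":0},{"tx":0,"ty":0,"tz":-3,"rx":0,"ry":0,"rz":0},{"tx":0,"ty":0,"tz":-3,"rx":0,"ry":0,"rz":0},{"tx":0,"ty":0,"tz":-2,"rx":0,"ry":0,"rz":0}]' 6.0
python3 -m jog '[{"tx":3,"ty":0,"tz":-1,"rx":0,"ry":0,"rz":0},{"tx":3,"ty":0,"tz":-1,"rx":0,"ry":0,"rz":0},{"tx":3,"ty":0,"tz":0,"rx":0,"ry":0,"rz":0},{"tx":3,"ty":0,"tz":0,"rx":0,"ry":0,"rz":0},{"tx":3,"ty":0,"tz":0,"rx":0,"ry":0,"rz":0},{"tx":0,"ty":0,"tz":0,"rx":0,"ry":0,"rz":0},{"tx":0,"ty":0,"tz":0,"rx":0,"ry":0,"rz":0},{"tx":0,"ty":0,"tz":0,"rx":0,"ry":0,"rz":0}]'
python3 - <<'E'
from h import *
from station import r
print(r.state()["wrist_force"].round(1))
c=np.array([.474,.1798]);a=np.radians(-8.45)
fs={}
for n in("top","side"):
    f=r.grab_frame(n);fs[n]=f;print(n);blobs(cloud(f),.42,.54,.04,.32,.047,.08)
    cv2.imwrite(f"pics/end_{n}.png",f["pixels"][:,:,::-1])
a1=cv2.resize(fs["top"]["pixels"][180:270,100:270,::-1],(700,370),interpolation=cv2.INTER_CUBIC);b=cv2.resize(fs["side"]["pixels"][200:350,130:310,::-1],(260,217))
cv2.imwrite("pics/endcrop.png",a1)
E
```

```text
time_s: 28.48
position: [0.4873, 0.2681, 0.0526]
tool_rot: [2.379, 2.051, 0.001]
wrist_force: [-0.8, 1.1, -0.3]
grip_width: 0.34
time_s: 29.32
position: [0.4882, 0.2684, 0.1861]
tool_rot: [2.378, 2.05, 0.006]
wrist_force: [-0.5, -0.1, 0.0]
grip_width: 0.701
time_s: 29.98
position: [0.509, 0.4158, 0.2025]
tool_rot: [2.379, 2.051, -0.002]
wrist_force: [-0.3, -0.4, -0.9]
grip_width: 0.706
[-0.3 -0.4 -0.9]
top
[125 205  19  18 256] mean [0.4857 0.2689 0.0558] z 0.0471 0.0609 rect [486.5 270.1] [30.6 30.1] 82.4
[155 209  19  20 288] mean [0.4772 0.2109 0.056 ] z 0.0471 0.0612 rect [477.7 211.9] [34.7 35.9] 81.6
[184 219  24  11 199] mean [0.4676 0.1507 0.0561] z 0.0472 0.0623 rect [468.2 151.2] [45.8 16.8] 80.0
[220 222  13  13 113] mean [0.4596 0.0912 0.0648] z 0.0473 0.0708 rect [460.3  91.6] [20.4 21.1] 43.3
side
[259 223  14  17 205] mean [0.459  0.0956 0.0608] z 0.0471 0.0694 rect [461.4  92.5] [21.2 21.1] 76.2
[223 242  28  22 310] mean [0.4673 0.154  0.0546] z 0.047 0.061 rect [469.9 152.1] [45.4 18.2] 79.8
[190 262  26  23 450] mean [0.4764 0.2139 0.0549] z 0.047 0.0591 rect [478.4 212.7] [36.1 36.5] 45.0
[154 282  28  27 447] mean [0.4849 0.272  0.0547] z 0.0472 0.0594 rect [487.3 270.5] [29.8 30.3] 81.9
```

View pics/endcrop.png

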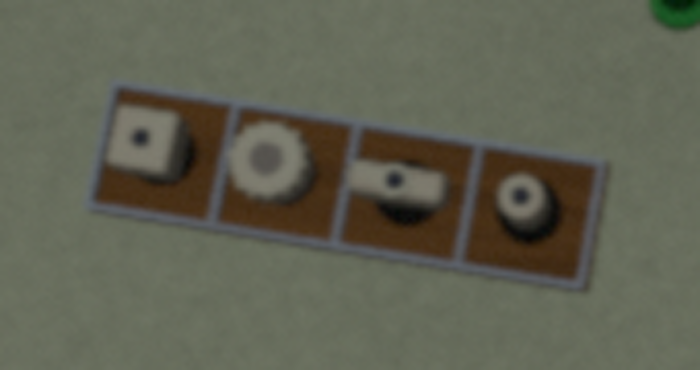

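View pics/end_side.png

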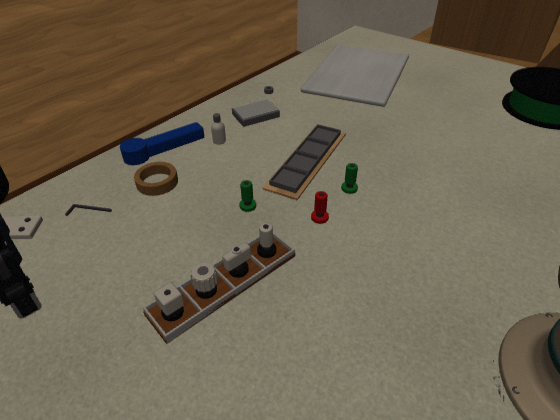

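All four stand in the pockets in reverse order, with head centres within about 3 mm of the pocket centres and tops at the same heights as on the board. The gripper is well clear, so I hand in.

```bash
python3 -c "
from station import r
print(r.hand_in())"
```

```text
the job is handed in; nothing more can be done
None
```

All four knobs are in the rack in reverse order and the job is handed in at about 30 s of the 122 s. From left to right the pockets now hold square, fluted, wing and slim; on the board the order was slim, wing, fluted, square.

- **Position:** the last top and side pictures show all four knobs upright. Their head centres are within about 3 mm of the pocket centres, against a tolerance of 14–15 mm.
- **Height:** the head tops read the same as they did on the board, which fits the feet being flat on the pocket floors. I did not measure the feet or the tilt directly.
- **Robot:** the gripper was released and well clear of the rack, and the wrist force read about 1 N or less.
- **Disagreement:** the side and top cameras put the rack about 2–4 mm apart, so I used the average for the pocket centres.

The jog tool refused my first moves because every row needs all six keys. The arm did not move on those. No check failed.

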